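Hang the rinsed massage wands up to drip dry

ROBOT

A 6-joint arm with a two-finger parallel gripper is mounted at the origin on the work surface. World frame = base frame: x ahead of the robot, y to its left, z up, the work surface at z = 0. Lengths are in mm, angles in rad, forces in N, time in s.
With the tool pointing down it reaches from about 350 to 925 mm from the base axis. Payload 6.4 kg.
Tool frame: the origin (TCP) lies on the centre line of the jaws, within the pads' length; the fingertips stand 14 mm ahead of it and the grasp point (between the pads) lies 5 mm behind it; z points along the fingers, y is the line along which they close (so a half turn about z gives the same grasp; the last joint's range is limited). The gripper opens to 85 mm and grips with 20 to 120 N. Pads are 22 mm wide; open, the fingers measure 114 mm over their backs; the gripper's body (76 mm by 85 mm) begins 54 mm behind the grasp point. The pads swing forward as they close: fully open they stand 13 mm farther back than shut.
Start: joints at [1.084, 0.245, 1.558, -0, 1.339, -0.174], TCP at [200.018, 618.471, 245.29] pointing down, gripper open.
Joint ranges: [-3.13, 3.13], [-1.02, 2.26], [0.13, 2.54], [-0.95, 4.09], [0.21, 2.88], [-2.74, 2.74]. Speed limits (rad/s): [2.57, 2.57, 3.14, 3.14, 3.14, 3.14].

INTERFACE

Orientations are given as a unit quaternion [x, y, z, w].
In Python, from station import bot, snapshot, calibration, sign_off gives the robot as it stands.
- The arm moves only by the tool servo_tool, never from a script. Its argument "moves" is a list of rows, each an object of numbers: "dx", "dy", "dz": the shift along the tool's x, y, z scaled (see below); "rx", "ry", "rz": the turn, a rotation vector about the tool's x, y, z scaled (see below); "fingers": the finger opening in mm, from 0 to 85.4. In form: [{"dx": .., "dy": .., "dz": .., "rx": .., "ry": .., "rz": .., "fingers": ..}, ...]. A call has 1 to 20 rows; each row shifts and turns the commanded pose from where the row before left it, along the tool's axes as they then stand; what a row does not reach is not made up. The controller multiplies each number of a shift by 30 mm and each number of a turn by 6 degrees. A row lasts 1/12 s, in which the tool goes at most 41.7 mm and 7.16 degrees, less where a joint would pass 70% of its speed; a pose out of reach is approached as far as the arm can. A call with a number of a shift or a turn outside -1 to 1 is refused whole. A call with a gripper value outside its range is refused whole. The fingers move at their own pace and stop on an object; "grip_force" is the grip in N (left out, the last holds). Time passes only in rows, so rows that do not move let the fingers close. It gives the time, the measured TCP pose, the force, the opening and the grip force at its end, in the units of the state.
- bot.state(): the state, without advancing time (a new reading comes with each control period).
- snapshot(name): name is "scene" or "top" or "wrist"; returns the picture (400x640x3 uint8, blue, green, red); there is no depth.
- calibration(name): a dict with "mtx" (3x3 intrinsics, pixels), "eye" and "orientation" of the camera in the world; the wrist camera has in their place "mount" (4x4, takes a point from camera to tool coordinates, whose origin is the TCP and whose axes are the flange's). Camera axes: x right, y down, z forward; pixel columns grow to the right and rows downward; lengths in mm; the calibration is good to about 2 mm. A picture is of the moment at which its call begins: read the wrist's pose just before it. calibration takes no time and is no camera call.
- sign_off(): hands the job in; it is judged then, once.
The state is a dict: "time_s": time; "qpos": joint angles; "joint_velocities": joint speeds; "tau": joint torques, N m; "eef_pos": TCP position; "orientation": TCP orientation; "ft_force": force on the tool from outside, world axes, zero at the start; "torque": the same for the moment, N m; "opening": finger opening in mm; "finger_force": force on a finger pad.
Only numpy, scipy, OpenCV 4.12 (cv2) and the standard library are available. Lean on these libraries where they do the work, as an engineer would, in place of code of your own. Each camera call takes 0.05 s, during which the arm holds its last target. There are 200 camera calls.

TASK

First slide the black drip tray in under the overhang of the drying rack, between its two feet and flush against its rear bar, with the tray's grip left at the front. Then pull every steel massage wand up out of the white organiser and hang it upright in the rack, one to a slot: slip its narrow neck all the way into the slot from the front and let the collar rest on the plate. Leave the other things on the vanity where they are, do not tip the organiser over, and see that the tray is still home when you finish.

Things in the scene. Friction and masses are not known exactly. Their poses are not given: they have to be found in the camera images.
- rack: drying rack, fixed: level steel comb plate 304 mm wide (y), 6 mm thick, top 171 mm above the table, overhanging forward from x = +82 to -35 mm (front edge). Origin on the table under the middle seat; x points to the back. Five slots 24 mm wide at y = -112, -56, 0, 56, 112 mm, open at the front edge, end at x = +12 mm
- rack_slot2 (a point): seat of the middle slot (rack x = 0, y = 0), on the plate's top face, where a wand's neck is to hang; the other seats lie 56 and 112 mm to either side along the rack's y
- rack_bar (a point): on the table, middle of the front face of the rack's rear bar (rack x = +62 mm; 30 mm high, 304 mm long), where the tray stops. Beside the tray's place are two feet, 12 mm high, inner faces at rack y = +-132 mm, from x = +20 to +62 mm; else it is open under the plate
- tray: black drip tray, loose, 195 mm (x) by 236 mm (y), rim 16 mm high, floor 4 to 5 mm. Origin at the centre of its underside, x towards its back edge. At its front stands a grip, a fin 36 mm long (x), 14 mm thick (y), top 45 mm above the table, centred 79.5 mm in front of the origin (x = -79.5 mm)
- tray_grip (a point): top centre of the tray's grip fin
- caddy: white ceramic organiser block, loose and heavy (1.6 kg), 196 mm (x) by 134 mm (y), 85 mm tall, with six square wells 34 mm wide and 80 mm deep (floor 5 mm above the underside), at x = -62, 0, 62 mm and y = -31, 31 mm. Origin at the centre of its underside
- wand0: steel massage wand, round, 168 mm long, 0.12 kg, may be absent. Origin at the centre of its flat lower end, z along it: barrel at most 26 mm across from 0 to 85 mm, neck 14 mm across from 85 to 115 mm, collar 34 mm across from 115 to 120 mm, grip 18 mm across from 120 to 168 mm. It stands in a well of the organiser, collar and grip up
- wand0_collar (a point): centre of the underside of that wand's collar (115 mm above its lower end)
- wand1: steel massage wand, round, 168 mm long, 0.12 kg, may be absent. Origin at the centre of its flat lower end, z along it: barrel at most 26 mm across from 0 to 85 mm, neck 14 mm across from 85 to 115 mm, collar 34 mm across from 115 to 120 mm, grip 18 mm across from 120 to 168 mm. It stands in a well of the organiser, collar and grip up
- wand1_collar (a point): centre of the underside of that wand's collar (115 mm above its lower end)
- wand2: steel massage wand, round, 168 mm long, 0.12 kg, may be absent. Origin at the centre of its flat lower end, z along it: barrel at most 26 mm across from 0 to 85 mm, neck 14 mm across from 85 to 115 mm, collar 34 mm across from 115 to 120 mm, grip 18 mm across from 120 to 168 mm. It stands in a well of the organiser, collar and grip up
- wand2_collar (a point): centre of the underside of that wand's collar (115 mm above its lower end)
- wand3: steel massage wand, round, 168 mm long, 0.12 kg, may be absent. Origin at the centre of its flat lower end, z along it: barrel at most 26 mm across from 0 to 85 mm, neck 14 mm across from 85 to 115 mm, collar 34 mm across from 115 to 120 mm, grip 18 mm across from 120 to 168 mm. It stands in a well of the organiser, collar and grip up
- wand3_collar (a point): centre of the underside of that wand's collar (115 mm above its lower end)
- wand4: steel massage wand, round, 168 mm long, 0.12 kg, may be absent. Origin at the centre of its flat lower end, z along it: barrel at most 26 mm across from 0 to 85 mm, neck 14 mm across from 85 to 115 mm, collar 34 mm across from 115 to 120 mm, grip 18 mm across from 120 to 168 mm. It stands in a well of the organiser, collar and grip up
- wand4_collar (a point): centre of the underside of that wand's collar (115 mm above its lower end)
- perfume: bystander: round amber glass perfume bottle with brass twist cap, 72 mm across, 92 mm tall; origin at the centre of its underside
- ring_dish: bystander: small ceramic ring dish, 84 mm across, 28 mm tall; origin at the centre of its underside
- tie_tray: bystander: small black silicone hair tie tray, 110 x 75 x 18 mm; origin at the centre of its underside
- clipper: bystander: aluminium nail clipper, 85 mm long, lying; origin at the centre of its underside
- soap: bystander: glass soap bottle, 60 mm across, 150 mm tall; origin at the centre of its underside
- tumbler: bystander: ceramic tumbler, 72 mm across, 90 mm tall, empty; origin at the centre of its underside
- cream: bystander: squat cream jar, 68 mm across, 60 mm tall; origin at the centre of its underside
Things that resemble listed ones, but are neither listed nor needed, are in the scene too. What is shaped like the wand3 but pink is not meant. What is shaped like the wand1 but blue is not meant.

How it is judged:
By the outcome, as a careful person would: the job done as asked, in the order asked, and still so for the second after the job is handed in, with the robot touching nothing.
Of wand0, wand1, wand2, wand3, wand4 only 4 to 5 are there at a start; the rules pass over those that are not, and their reading is None.
At some moment in a run one of tray, caddy may be knocked a few centimetres aside while the robot is not near it.
It also fails if it takes over 210 s, if anything falls off the work surface, if the arm or the gripper's body presses on something with over 40 N, if the wrist force passes 120 N, or if a joint passes its speed limit or range.

## Working session

There is one attempt and no reset: what is moved stays moved. The work goes in short steps, Python scripts to look and compute and a tool call to move; the robot and the scene stay as the last step left them, time stands still between calls to the robot, and variables do not carry over. Pictures are saved under pics/ and viewed, at most 14 in all, crops included, and the job is handed in when it is done.

Besides the shell and the picture viewer there is one more tool, called after ">>>" by a JSON object that holds its "fn" and its "kwargs". servo_tool: Moves the arm, as the interface text tells. Its arguments: {"type":"object","properties":{"moves":{"type":"array"},"grip_force":{"type":"number"}},"required":["moves"]}

```bash
ls; mkdir -p pics; python3 - <<'E'
from station import bot, snapshot, calibration
import cv2,json
for n in ("scene","top"):
    cv2.imwrite(f"pics/{n}0.png",snapshot(n))
for n in ("scene","top","wrist"):
    print(n,calibration(n))
print(bot.state())
E
```

```text
pics
scene {'mtx': array([[389.49840976,   0.        , 327.9998483 ],
       [  0.        , 389.49840976, 201.95447692],
       [  0.        ,   0.        ,   1.        ]]), 'eye': array([ 938.9210232 , -361.48759057,  979.73759122]), 'orientation': array([ 0.88370929,  0.36824996, -0.10802499, -0.26791873])}
top {'mtx': array([[513.32456423,   0.        , 311.78665019],
       [  0.        , 513.32456423, 193.77937178],
       [  0.        ,   0.        ,   1.        ]]), 'eye': array([ 498.18936468,   41.06186126, 1607.80238513]), 'orientation': array([-0.69834932,  0.7152672 , -0.00783737,  0.025291  ])}
wrist {'mtx': array([[335.21717719,   0.        , 314.8468859 ],
       [  0.        , 335.21717719, 198.21523406],
       [  0.        ,   0.        ,   1.        ]]), 'mount': array([[ 1.34572416e-04, -9.61128485e-01, -2.76101460e-01,
         6.98224073e+01],
       [ 9.99999753e-01, -6.13204268e-05,  7.00862615e-04,
        -1.26362188e+00],
       [-6.90549683e-04, -2.76101486e-01,  9.61128239e-01,
        -1.28741613e+02],
       [ 0.00000000e+00,  0.00000000e+00,  0.00000000e+00,
         1.00000000e+00]])}
{'time_s': 0.1, 'qpos': array([ 1.08389063e+00,  2.45731583e-01,  1.55888783e+00,  1.08623318e-05,
        1.33870026e+00, -1.74090129e-01]), 'joint_velocities': array([-0.00107737, -0.00170087, -0.00220413, -0.00112105,  0.00213714,
       -0.00042147]), 'tau': array([-2.53013668e-04, -4.30677295e+01, -3.27126539e+01, -1.18281246e-04,
        2.90986238e-03,  7.20063923e-06]), 'eef_pos': array([199.79101001, 618.03563444, 244.30088954]), 'orientation': array([ 1.55772033e-01,  9.87792654e-01, -8.15060086e-04, -2.85218677e-04]), 'ft_force': array([-0.90129048, -0.65108015, -0.06553195]), 'torque': array([ 0.00504794, -0.00540652,  0.02964664]), 'finger_force': 0.0, 'opening': 85.21783232669134}
```

View pics/scene0.png

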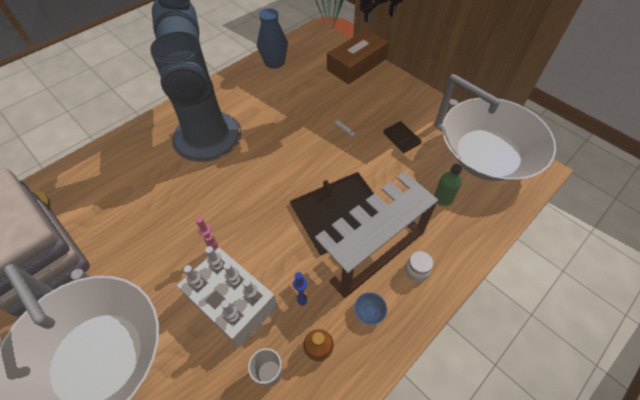

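View pics/top0.png

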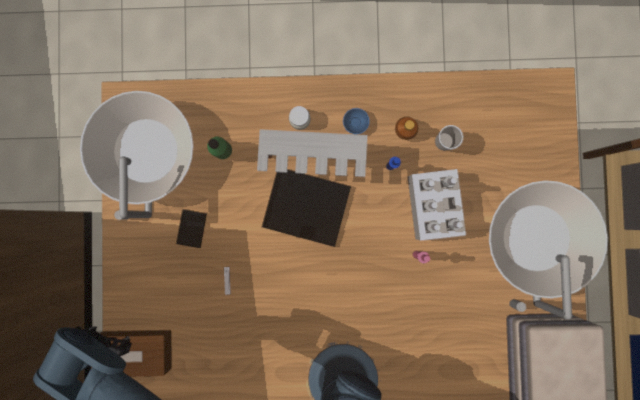

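Scene view: wands in the white organiser around (190–255, 250–315), pink decoy outside at (206,235), blue decoy at (300,288), the tray at (335,205) with the fin at (326,185), and the rack at (380,220). I'll enlarge both views.

```bash
python3 - <<'E'
import cv2
t=cv2.imread("pics/top0.png")[115:275,240:480]
s=cv2.imread("pics/scene0.png")[160:340,170:450]
cv2.imwrite("pics/topc.png",cv2.resize(t,None,fx=3.3,fy=3.3,interpolation=cv2.INTER_CUBIC))
cv2.imwrite("pics/scenec.png",cv2.resize(s,None,fx=2.8,fy=2.8,interpolation=cv2.INTER_CUBIC))
E
```

```text
(no output)
```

View pics/topc.png

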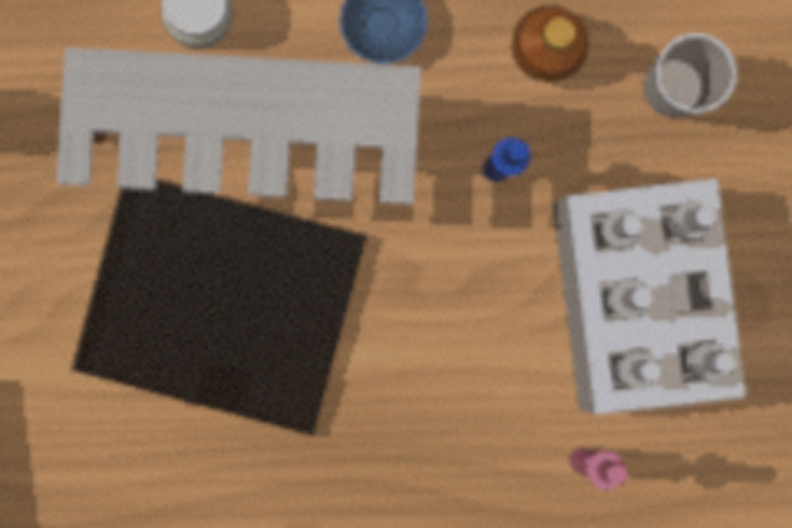

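View pics/scenec.png

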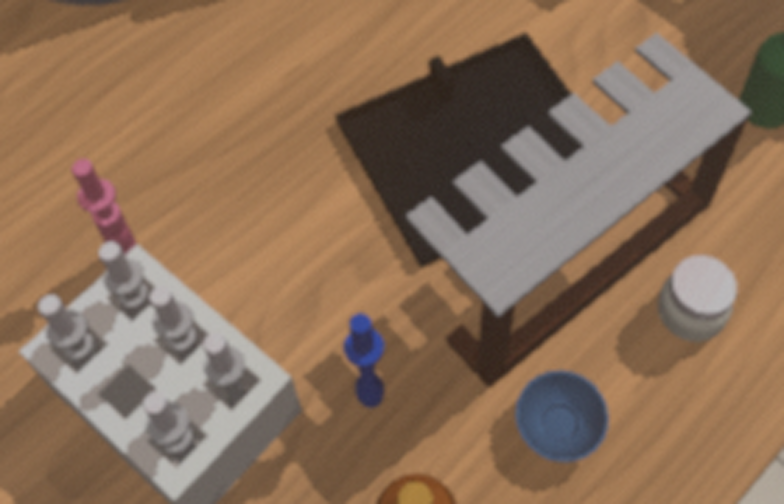

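```bash
cat > h.py <<'E'
import numpy as np, cv2
from scipy.spatial.transform import Rotation as R
from scipy.optimize import least_squares
from station import bot, snapshot, calibration
def cam(n,st=None):
    c=calibration(n)
    if n!="wrist": return c["mtx"],R.from_quat(c["orientation"]).as_matrix(),np.array(c["eye"])
    T=R.from_quat(st["orientation"]).as_matrix(); M=c["mount"]
    return c["mtx"],T@M[:3,:3],st["eef_pos"]+T@M[:3,3]
def proj(C,P):
    K,Rm,e=C; q=(np.atleast_2d(P)-e)@Rm@K.T; return q[:,:2]/q[:,2:]
def ray(C,uv):
    K,Rm,e=C; return Rm@np.linalg.solve(K,[*uv,1.])
def onz(C,uv,z):
    d=ray(C,uv); e=C[2]; return e+d*(z-e[2])/d[2]
def tri(obs): # [(C,uv)..]
    A=np.zeros((3,3));b=np.zeros(3)
    for C,uv in obs:
        d=ray(C,uv);d/=np.linalg.norm(d);P=np.eye(3)-np.outer(d,d);A+=P;b+=P@C[2]
    return np.linalg.solve(A,b)
def w(pose,L):
    x,y,a=pose; L=np.atleast_2d(L); c,s=np.cos(a),np.sin(a)
    return np.c_[x+c*L[:,0]-s*L[:,1],y+s*L[:,0]+c*L[:,1],L[:,2]]
def fit(obs,p0): # obs [(C,local,uv)]
    f=lambda p:np.concatenate([(proj(C,w(p,l))[0]-uv) for C,l,uv in obs])
    r=least_squares(f,p0,loss="soft_l1"); return r.x,f(r.x).reshape(-1,2)
def pose4(L,W): pass
E
cat > m1.py <<'E'
from h import *
np.set_printoptions(precision=1,suppress=True)
T=cam("top");S=cam("scene")
t=lambda u,v:np.array([240+u/3.3,115+v/3.3])
s=lambda u,v:np.array([170+u/2.8,160+v/2.8])
rk=[((82,152),t(65,48),s(748,112)),((82,-152),t(420,68),s(498,310)),((-35,-152),t(412,203),s(408,214)),((-35,152),t(57,184),s(657,34))]
print("rack z",[tri([(T,a),(S,b)]) for _,a,b in rk])
p,r=fit([(T,(*l,171),a) for l,a,b in rk]+[(S,(*l,171),b) for l,a,b in rk],(700,60,0));print("rack",p,np.degrees(p[2]),r)
print("seat",w(p,(0,0,171)))
tr=[((-97.5,118),t(73,370),s(525,37)),((-97.5,-118),t(314,434),s(337,117)),((97.5,-118),t(366,236),s(422,263))]
print("tray z",[tri([(T,a),(S,b)]) for _,a,b in tr])
p,r=fit([(T,(*l,16),a) for l,a,b in tr]+[(S,(*l,16),b) for l,a,b in tr]+[(S,(-79.5,0,45),s(436,62))],(550,60,0.2));print("tray",p,np.degrees(p[2]),r)
print("grip",w(p,(-79.5,0,45)))
cd=[((98,67),t(568,198),None),((98,-67),t(716,180),s(168,504)),((-98,-67),t(745,397),s(20,351)),((-98,67),t(594,411),s(138,247)),((98,67),t(568,198),s(296,380))]
p,r=fit([(T,(*l,85),a) for l,a,b in cd]+[(S,(*l,85),b) for l,a,b in cd if b is not None],(550,-250,0.1));print("caddy",p,np.degrees(p[2]),r)
print("wells",w(p,[(x,y,85) for x in (62,0,-62) for y in (31,-31)]))
print("caddy z",[tri([(T,a),(S,b)])[2] for _,a,b in cd if b is not None])
for a,b in [((632,222),(219,346)),((707,214),(160,405)),((641,297),(163,298)),((650,370),(110,249)),((727,362),(52,304))]:
    print("wand tip",tri([(T,t(*a)),(S,s(*b))]))
print("blue",tri([(T,t(516,150)),(S,s(359,321))]),"pink",tri([(T,t(610,470)),(S,s(82,168))]))
E
python3 m1.py
```

```text
rack z [array([750.7, 218.3, 173.3]), array([725.3, -82.1, 181. ]), array([611.7, -72. , 176.8]), array([636. , 228.8, 172. ])]
rack [657.2  76.1  -0.1] -4.798209764335493 [[-0.7 -0.1]
 [-0.6 -0.1]
 [-0.5  0.4]
 [-1.  -0.1]
 [ 0.8  0.2]
 [-0.7  2.1]
 [-1.6  0.8]
 [-0.6 -0.3]]
seat [[657.2  76.1 171. ]]
tray z [array([474.6, 237.8,  11.1]), array([410.1,  12.9,  17.4]), array([594.4, -40.9,  14.3])]
tray [534.5  98.5  -0.3] -16.146503107752906 [[-0.9 -0. ]
 [-0.3  0.2]
 [-0.1 -0.8]
 [-0.4 -1.3]
 [-1.4  0. ]
 [-0.8  0.2]
 [ 1.1  2.9]]
grip [[458.2 120.6  45. ]]
caddy [ 528.6 -294.5    0.1] 4.650528173205978 [[-0.3 -0.8]
 [ 0.1 -0.2]
 [-0.8  0.2]
 [-0.6  0.7]
 [-0.3 -0.8]
 [ 0.8  0.2]
 [-1.1  0.3]
 [-0.5 -0.5]
 [-2.3  0.3]]
wells [[ 587.9 -258.5   85. ]
 [ 593.  -320.3   85. ]
 [ 526.1 -263.6   85. ]
 [ 531.2 -325.4   85. ]
 [ 464.3 -268.6   85. ]
 [ 469.4 -330.4   85. ]]
caddy z [np.float64(85.23400584274934), np.float64(87.85249365336952), np.float64(86.53820066515777), np.float64(82.6889454438605)]
wand tip [ 591.1 -256.4  173.9]
wand tip [ 596.6 -318.2  174.9]
wand tip [ 527.4 -262.4  172.4]
wand tip [ 465.6 -267.1  178.3]
wand tip [ 471.7 -329.6  177.5]
blue [ 653.4 -162.9  172.9] pink [ 380.8 -235.3  169.3]
```

>>> {"fn": "servo_tool", "kwargs": {"moves": [{"dx": -0.88,"dy": -0.87,"fingers": 60},{"dx": -0.88,"dy": -0.87,"fingers": 60},{"dx": -0.88,"dy": -0.87,"fingers": 60},{"dx": -0.88,"dy": -0.87,"fingers": 60},{"dx": -0.88,"dy": -0.87,"fingers": 60},{"dx": -0.88,"dy": -0.87,"fingers": 60},{"dx": -0.88,"dy": -0.87,"fingers": 60},{"dx": -0.88,"dy": -0.87,"fingers": 60},{"dx": -0.88,"dy": -0.87,"fingers": 60},{"dx": -0.88,"dy": -0.87,"fingers": 60},{"dx": -0.88,"dy": -0.87,"fingers": 60},{"dx": -0.88,"dy": -0.87,"fingers": 60},{"dx": -0.88,"dy": -0.87,"fingers": 60},{"dx": -0.88,"dy": -0.87,"fingers": 60},{"dx": -0.88,"dy": -0.87,"fingers": 60},{"dx": 0,"fingers": 60},{"dx": 0,"fingers": 60}], "grip_force": 60}}

```text
invalid input at $.moves[0]: expected keys dx, dy, dz, rx, ry, rz, fingers
```

```bash
cat >> h.py <<'E'
import json
def shot(name):
    st=bot.state(); im=snapshot("wrist"); cv2.imwrite(f"pics/{name}.png",im)
    json.dump({"eef_pos":st["eef_pos"].tolist(),"orientation":st["orientation"].tolist()},open(f"pics/{name}.json","w"))
    return im
def wc(name):
    d=json.load(open(f"pics/{name}.json")); return cam("wrist",{k:np.array(v) for k,v in d.items()})
def info():
    s=bot.state(); m=R.from_quat(s["orientation"]).as_matrix()
    print("t",round(s["time_s"],2),"tcp",s["eef_pos"].round(1),"yaw",np.degrees(np.arctan2(-m[0,1],m[1,1])).round(2),"zaxis",m[:,2].round(3),"open",round(s["opening"],1),"F",s["ft_force"].round(1),"ff",round(s["finger_force"],1),"q",s["qpos"].round(2))
    return s,m
def go(target,yaw=None):
    s,m=info(); d=m.T@(np.array(target)-s["eef_pos"]); print("tool shift /30:",(d/30).round(3))
    if yaw is not None:
        a=np.radians(yaw); G=np.array([[-np.cos(a),-np.sin(a),0],[-np.sin(a),np.cos(a),0],[0,0,-1]]).T
        print("rot /6deg:",(np.degrees(R.from_matrix(m.T@np.array([[-np.cos(a),-np.sin(a),0],[-np.sin(a),np.cos(a),0],[0,0,-1]]).T).as_rotvec())/6).round(3))
E
python3 - <<'E'
from h import *
info(); cv2.imwrite("pics/w1v.png",cv2.resize(shot("w1"),(800,500),interpolation=cv2.INTER_CUBIC))
E
```

```text
t 0.1 tcp [199.8 618.  244.3] yaw -17.92 zaxis [-0.001 -0.002 -1.   ] open 85.2 F [-0.9 -0.7 -0.1] ff 0.0 q [ 1.08  0.25  1.56  0.    1.34 -0.17]
```

View pics/w1v.png

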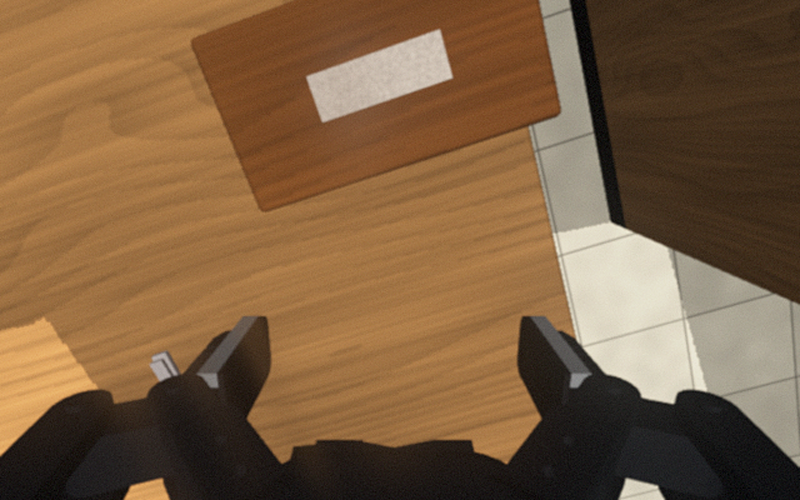

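The call was refused (every key is needed), so the picture shows only the start view: the tissue box at (370,90) and the fingers at (240,350) and (550,350). I'll resend with full rows.

>>> {"fn": "servo_tool", "kwargs": {"moves": [{"dx": -0.88,"dy": -0.87,"dz": 0,"rx": 0,"ry": 0,"rz": 0,"fingers": 60},{"dx": -0.88,"dy": -0.87,"dz": 0,"rx": 0,"ry": 0,"rz": 0,"fingers": 60},{"dx": -0.88,"dy": -0.87,"dz": 0,"rx": 0,"ry": 0,"rz": 0,"fingers": 60},{"dx": -0.88,"dy": -0.87,"dz": 0,"rx": 0,"ry": 0,"rz": 0,"fingers": 60},{"dx": -0.88,"dy": -0.87,"dz": 0,"rx": 0,"ry": 0,"rz": 0,"fingers": 60},{"dx": -0.88,"dy": -0.87,"dz": 0,"rx": 0,"ry": 0,"rz": 0,"fingers": 60},{"dx": -0.88,"dy": -0.87,"dz": 0,"rx": 0,"ry": 0,"rz": 0,"fingers": 60},{"dx": -0.88,"dy": -0.87,"dz": 0,"rx": 0,"ry": 0,"rz": 0,"fingers": 60},{"dx": -0.88,"dy": -0.87,"dz": 0,"rx": 0,"ry": 0,"rz": 0,"fingers": 60},{"dx": -0.88,"dy": -0.87,"dz": 0,"rx": 0,"ry": 0,"rz": 0,"fingers": 60},{"dx": -0.88,"dy": -0.87,"dz": 0,"rx": 0,"ry": 0,"rz": 0,"fingers": 60},{"dx": -0.88,"dy": -0.87,"dz": 0,"rx": 0,"ry": 0,"rz": 0,"fingers": 60},{"dx": -0.88,"dy": -0.87,"dz": 0,"rx": 0,"ry": 0,"rz": 0,"fingers": 60},{"dx": -0.88,"dy": -0.87,"dz": 0,"rx": 0,"ry": 0,"rz": 0,"fingers": 60},{"dx": -0.88,"dy": -0.87,"dz": 0,"rx": 0,"ry": 0,"rz": 0,"fingers": 60},{"dx": 0,"dy": 0,"dz": 0,"rx": 0,"ry": 0,"rz": -0.3,"fingers": 60},{"dx": 0,"dy": 0,"dz": 0,"rx": 0,"ry": 0,"rz": 0,"fingers": 60}], "grip_force": 60}}

```text
time_s: 1.57
eef_pos: [456.8, 122.4, 245.1]
orientation: [0.142, 0.99, 0.0, -0.0]
ft_force: [-0.2, 1.0, -0.6]
opening: 60.0
finger_force: 0.0
```

```bash
python3 - <<'E'
from h import *
info(); cv2.imwrite("pics/w2v.png",cv2.resize(shot("w2"),(800,500),interpolation=cv2.INTER_CUBIC))
E
```

```text
t 1.57 tcp [456.8 122.4 245.1] yaw -16.31 zaxis [-0.001  0.    -1.   ] open 60.0 F [-0.2  1.  -0.6] ff 0.0 q [ 0.02 -0.18  2.    0.    1.33 -1.26]
```

View pics/w2v.png

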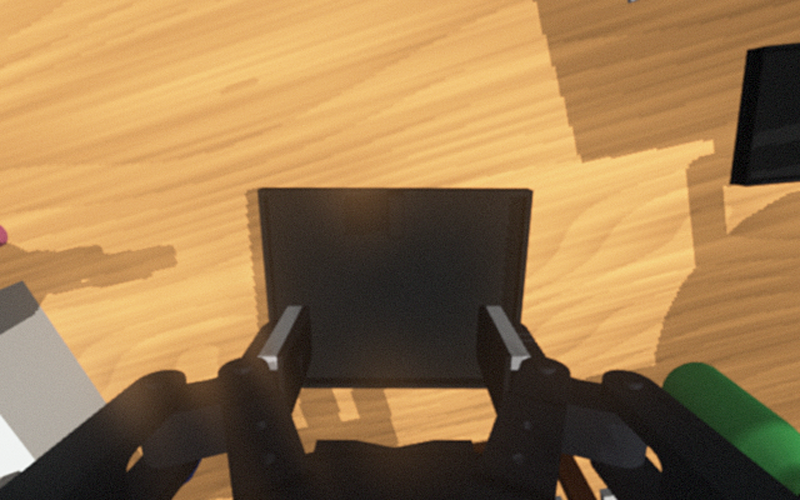

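Wrist view: the tray rim's front corners are at (258,190) and (532,190) and its back edge at row 385, all at 800x500 scale. The fin is dark on dark, so I'll compare with the model and stretch the contrast.

```bash
python3 - <<'E'
from h import *
np.set_printoptions(precision=1,suppress=True)
C=wc("w2")
p=(534.5,98.5,np.radians(-16.1))
print(proj(C,w(p,[(-97.5,118,16),(-97.5,-118,16),(97.5,118,16),(97.5,-118,16),(-79.5,0,45),(-97.5,0,45),(-61.5,0,45)]))*1.25)
print(onz(C,np.array((258,189))/1.25,16),onz(C,np.array((532,189))/1.25,16))
im=cv2.imread("pics/w2.png")[140:240,190:440]
g=cv2.LUT(im,np.clip(np.arange(256)*5-60,0,255).astype(np.uint8))
cv2.imwrite("pics/w2e.png",cv2.resize(g,None,fx=3.2,fy=3.2,interpolation=cv2.INTER_CUBIC))
E
```

```text
[[530.8 192.2]
 [255.2 193.2]
 [513.7 389.9]
 [273.9 390.7]
 [393.1 220.5]
 [393.  198.2]
 [393.2 242.2]]
[405.4  15.8  16. ] [471.1 240.4  16. ]
```

View pics/w2e.png

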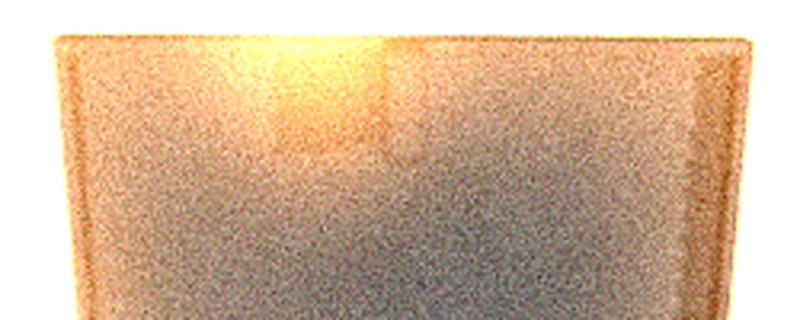

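>>> {"fn": "servo_tool", "kwargs": {"moves": [{"dx": 0.06,"dy": 0.02,"dz": 0.9,"rx": 0,"ry": 0,"rz": 0,"fingers": 60},{"dx": 0,"dy": 0,"dz": 0.9,"rx": 0,"ry": 0,"rz": 0,"fingers": 60},{"dx": 0,"dy": 0,"dz": 0.9,"rx": 0,"ry": 0,"rz": 0,"fingers": 60},{"dx": 0,"dy": 0,"dz": 0.9,"rx": 0,"ry": 0,"rz": 0,"fingers": 60},{"dx": 0,"dy": 0,"dz": 0.9,"rx": 0,"ry": 0,"rz": 0,"fingers": 60},{"dx": 0,"dy": 0,"dz": 0.9,"rx": 0,"ry": 0,"rz": 0,"fingers": 60},{"dx": 0,"dy": 0,"dz": 0.9,"rx": 0,"ry": 0,"rz": 0,"fingers": 60},{"dx": 0,"dy": 0,"dz": 0.6,"rx": 0,"ry": 0,"rz": 0,"fingers": 60},{"dx": 0,"dy": 0,"dz": 0.3,"rx": 0,"ry": 0,"rz": 0,"fingers": 60},{"dx": 0,"dy": 0,"dz": 0,"rx": 0,"ry": 0,"rz": 0,"fingers": 8},{"dx": 0,"dy": 0,"dz": 0,"rx": 0,"ry": 0,"rz": 0,"fingers": 8},{"dx": 0,"dy": 0,"dz": 0,"rx": 0,"ry": 0,"rz": 0,"fingers": 8},{"dx": 0,"dy": 0,"dz": 0,"rx": 0,"ry": 0,"rz": 0,"fingers": 8},{"dx": 0,"dy": 0,"dz": 0,"rx": 0,"ry": 0,"rz": 0,"fingers": 8},{"dx": 0,"dy": 0,"dz": 0,"rx": 0,"ry": 0,"rz": 0,"fingers": 8},{"dx": 0,"dy": 0,"dz": 0,"rx": 0,"ry": 0,"rz": 0,"fingers": 8},{"dx": 0,"dy": 0,"dz": 0,"rx": 0,"ry": 0,"rz": 0,"fingers": 8}], "grip_force": 50}}

```text
time_s: 3.03
eef_pos: [456.1, 125.4, 31.0]
orientation: [0.14, 0.99, 0.0, 0.001]
ft_force: [-0.8, 2.3, 5.9]
opening: 13.0
finger_force: 49.9
```

```bash
python3 - <<'E'
from h import *
np.set_printoptions(precision=1,suppress=True)
info()
rk=(657.2,76.1,np.radians(-4.8))
for l in [(-115,0,27),(-135,0,27),(-115-15,0,27)]: print(l); go(w(rk,l)[0],-4.8)
E
```

```text
t 3.03 tcp [456.1 125.4  31. ] yaw -16.1 zaxis [ 0.  0. -1.] open 13.0 F [-0.8  2.3  5.9] ff 49.9 q [ 0.   0.2  2.1  0.   0.9 -1.3]
(-115, 0, 27)
t 3.03 tcp [456.1 125.4  31. ] yaw -16.1 zaxis [ 0.  0. -1.] open 13.0 F [-0.8  2.3  5.9] ff 49.9 q [ 0.   0.2  2.1  0.   0.9 -1.3]
tool shift /30: [-3.1 -0.5  0.1]
rot /6deg: [ 0.   0.  -1.9]
(-135, 0, 27)
t 3.03 tcp [456.1 125.4  31. ] yaw -16.1 zaxis [ 0.  0. -1.] open 13.0 F [-0.8  2.3  5.9] ff 49.9 q [ 0.   0.2  2.1  0.   0.9 -1.3]
tool shift /30: [-2.5 -0.6  0.1]
rot /6deg: [ 0.   0.  -1.9]
(-130, 0, 27)
t 3.03 tcp [456.1 125.4  31. ] yaw -16.1 zaxis [ 0.  0. -1.] open 13.0 F [-0.8  2.3  5.9] ff 49.9 q [ 0.   0.2  2.1  0.   0.9 -1.3]
tool shift /30: [-2.6 -0.6  0.1]
rot /6deg: [ 0.   0.  -1.9]
```

>>> {"fn": "servo_tool", "kwargs": {"moves": [{"dx": 0,"dy": 0,"dz": 0,"rx": 0,"ry": 0,"rz": -0.3,"fingers": 8},{"dx": 0,"dy": 0,"dz": 0,"rx": 0,"ry": 0,"rz": -0.4,"fingers": 8},{"dx": 0,"dy": 0,"dz": 0,"rx": 0,"ry": 0,"rz": -0.4,"fingers": 8},{"dx": 0,"dy": 0,"dz": 0,"rx": 0,"ry": 0,"rz": -0.4,"fingers": 8},{"dx": 0,"dy": -0.2,"dz": 0,"rx": 0,"ry": 0,"rz": -0.3,"fingers": 8},{"dx": 0,"dy": -0.3,"dz": 0,"rx": 0,"ry": 0,"rz": -0.1,"fingers": 8},{"dx": 0,"dy": -0.3,"dz": 0,"rx": 0,"ry": 0,"rz": 0,"fingers": 8},{"dx": -0.1,"dy": -0.2,"dz": 0,"rx": 0,"ry": 0,"rz": 0,"fingers": 8},{"dx": -0.3,"dy": -0.08,"dz": 0,"rx": 0,"ry": 0,"rz": 0,"fingers": 8},{"dx": -0.4,"dy": 0,"dz": 0,"rx": 0,"ry": 0,"rz": 0,"fingers": 8},{"dx": -0.4,"dy": 0,"dz": 0,"rx": 0,"ry": 0,"rz": 0,"fingers": 8},{"dx": -0.4,"dy": 0,"dz": 0,"rx": 0,"ry": 0,"rz": 0,"fingers": 8},{"dx": -0.3,"dy": 0,"dz": 0,"rx": 0,"ry": 0,"rz": 0,"fingers": 8},{"dx": -0.2,"dy": 0,"dz": 0,"rx": 0,"ry": 0,"rz": 0,"fingers": 8},{"dx": -0.2,"dy": 0,"dz": 0,"rx": 0,"ry": 0,"rz": 0,"fingers": 8},{"dx": 0,"dy": 0,"dz": 0,"rx": 0,"ry": 0,"rz": 0,"fingers": 8},{"dx": 0,"dy": 0,"dz": 0,"rx": 0,"ry": 0,"rz": 0,"fingers": 8}], "grip_force": 50}}

```text
time_s: 4.45
eef_pos: [521.5, 87.2, 30.9]
orientation: [0.041, 0.999, -0.0, 0.001]
ft_force: [-3.0, 0.6, 7.5]
opening: 13.3
finger_force: 50.3
```

```bash
python3 - <<'E'
from h import *
np.set_printoptions(precision=2,suppress=True)
rk=(657.2,76.1,np.radians(-4.8))
go(w(rk,(-115,0,31))[0],-4.8)
cv2.imwrite("pics/w3v.png",cv2.resize(shot("w3"),(640,400),interpolation=cv2.INTER_CUBIC))
for n in ("scene","top"): cv2.imwrite(f"pics/{n}1.png",snapshot(n))
a=cv2.imread("pics/scene1.png")[150:310,280:460];b=cv2.imread("pics/top1.png")[115:260,240:390]
r=lambda i:cv2.LUT(cv2.resize(i,(400,int(i.shape[0]*400/i.shape[1])),interpolation=cv2.INTER_CUBIC),np.clip(np.arange(256)*1.8,0,255).astype(np.uint8))
a,b=r(a),r(b);h=max(a.shape[0],b.shape[0])
cv2.imwrite("pics/c1.png",np.hstack([np.pad(x,((0,h-x.shape[0]),(0,0),(0,0))) for x in (a,b)]))
E
```

```text
t 4.45 tcp [521.5  87.2  30.9] yaw -4.73 zaxis [ 0. -0. -1.] open 13.3 F [-3.   0.6  7.5] ff 50.3 q [-0.05  0.27  1.97 -0.    0.9  -1.54]
tool shift /30: [-0.71  0.01 -0.  ]
rot /6deg: [0.   0.01 0.01]
```

View pics/c1.png

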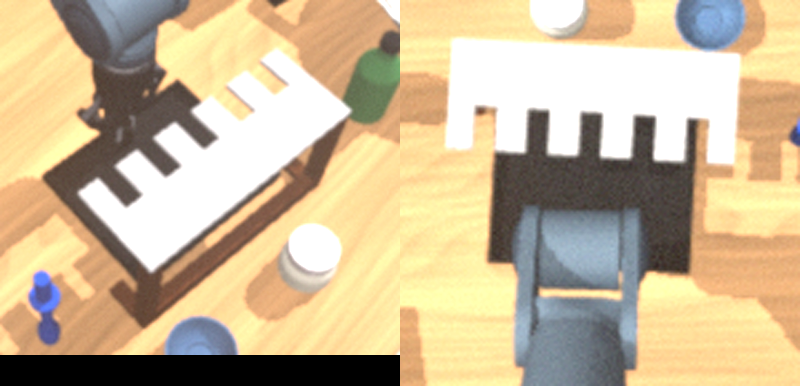

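The crop shows the tray square to the rack and centred under it (tray edges at 492 and 693, plate 449–737). I'll continue the slide slowly and watch the force.

>>> {"fn": "servo_tool", "kwargs": {"moves": [{"dx": -0.1,"dy": 0,"dz": 0,"rx": 0,"ry": 0,"rz": 0,"fingers": 8},{"dx": -0.1,"dy": 0,"dz": 0,"rx": 0,"ry": 0,"rz": 0,"fingers": 8},{"dx": -0.1,"dy": 0,"dz": 0,"rx": 0,"ry": 0,"rz": 0,"fingers": 8},{"dx": -0.1,"dy": 0,"dz": 0,"rx": 0,"ry": 0,"rz": 0,"fingers": 8},{"dx": -0.1,"dy": 0,"dz": 0,"rx": 0,"ry": 0,"rz": 0,"fingers": 8},{"dx": 0,"dy": 0,"dz": 0,"rx": 0,"ry": 0,"rz": 0,"fingers": 8},{"dx": 0,"dy": 0,"dz": 0,"rx": 0,"ry": 0,"rz": 0,"fingers": 8}], "grip_force": 50}}

```text
time_s: 5.18
eef_pos: [535.3, 86.1, 30.9]
orientation: [0.041, 0.999, 0.0, -0.001]
ft_force: [-7.8, 1.7, 13.6]
opening: 13.3
finger_force: 51.0
```

>>> {"fn": "servo_tool", "kwargs": {"moves": [{"dx": -0.07,"dy": 0,"dz": 0,"rx": 0,"ry": 0,"rz": 0,"fingers": 8},{"dx": -0.07,"dy": 0,"dz": 0,"rx": 0,"ry": 0,"rz": 0,"fingers": 8},{"dx": 0,"dy": 0,"dz": 0,"rx": 0,"ry": 0,"rz": 0,"fingers": 8}]}}

```text
time_s: 5.43
eef_pos: [539.1, 85.8, 30.9]
orientation: [0.041, 0.999, 0.0, -0.001]
ft_force: [-8.7, -0.0, 13.8]
opening: 13.1
finger_force: 51.2
```

>>> {"fn": "servo_tool", "kwargs": {"moves": [{"dx": -0.07,"dy": 0,"dz": 0,"rx": 0,"ry": 0,"rz": 0,"fingers": 8},{"dx": 0,"dy": 0,"dz": 0,"rx": 0,"ry": 0,"rz": 0,"fingers": 8}]}}

```text
time_s: 5.6
eef_pos: [541.1, 85.7, 30.9]
orientation: [0.041, 0.999, 0.0, -0.001]
ft_force: [-10.0, 1.3, 13.7]
opening: 13.2
finger_force: 51.3
```

>>> {"fn": "servo_tool", "kwargs": {"moves": [{"dx": -0.05,"dy": 0,"dz": 0,"rx": 0,"ry": 0,"rz": 0,"fingers": 8},{"dx": 0,"dy": 0,"dz": 0,"rx": 0,"ry": 0,"rz": 0,"fingers": 8}]}}

```text
time_s: 5.77
eef_pos: [541.1, 85.7, 30.9]
orientation: [0.041, 0.999, -0.0, -0.004]
ft_force: [-16.7, -0.1, 21.8]
opening: 13.2
finger_force: 52.2
```

>>> {"fn": "servo_tool", "kwargs": {"moves": [{"dx": -0.06,"dy": 0,"dz": 0,"rx": 0,"ry": 0,"rz": 0,"fingers": 8},{"dx": 0,"dy": 0,"dz": 0,"rx": 0,"ry": 0,"rz": 0,"fingers": 8},{"dx": 0,"dy": 0,"dz": 0,"rx": 0,"ry": 0,"rz": 0,"fingers": 8}]}}

```text
time_s: 6.02
eef_pos: [541.3, 85.7, 30.9]
orientation: [0.041, 0.999, -0.0, -0.006]
ft_force: [-24.0, 0.1, 27.9]
opening: 12.9
finger_force: 53.3
```

>>> {"fn": "servo_tool", "kwargs": {"moves": [{"dx": 0,"dy": 0,"dz": 0,"rx": 0,"ry": 0,"rz": 0,"fingers": 40},{"dx": 0,"dy": 0,"dz": 0,"rx": 0,"ry": 0,"rz": 0,"fingers": 40},{"dx": 0,"dy": 0,"dz": 0,"rx": 0,"ry": 0,"rz": 0,"fingers": 40},{"dx": 0.05,"dy": 0,"dz": -0.3,"rx": 0,"ry": 0,"rz": 0,"fingers": 40},{"dx": 0.1,"dy": 0,"dz": -0.8,"rx": 0,"ry": 0,"rz": 0,"fingers": 40},{"dx": 0.3,"dy": 0,"dz": -0.95,"rx": 0,"ry": 0,"rz": 0,"fingers": 40},{"dx": 0.3,"dy": 0,"dz": -0.95,"rx": 0,"ry": 0,"rz": 0,"fingers": 40},{"dx": 0.3,"dy": 0,"dz": -0.95,"rx": 0,"ry": 0,"rz": 0,"fingers": 40},{"dx": 0.3,"dy": 0,"dz": -0.95,"rx": 0,"ry": 0,"rz": 0,"fingers": 40},{"dx": 0.3,"dy": 0,"dz": -0.95,"rx": 0,"ry": 0,"rz": 0,"fingers": 40},{"dx": 0.3,"dy": 0,"dz": -0.95,"rx": 0,"ry": 0,"rz": 0,"fingers": 40},{"dx": 0.3,"dy": 0,"dz": -0.95,"rx": 0,"ry": 0,"rz": 0,"fingers": 40},{"dx": 0.3,"dy": 0,"dz": -0.9,"rx": 0,"ry": 0,"rz": 0,"fingers": 40},{"dx": 0,"dy": 0,"dz": 0,"rx": 0,"ry": 0,"rz": 0,"fingers": 40}]}}

```text
time_s: 7.18
eef_pos: [470.5, 91.6, 296.0]
orientation: [0.041, 0.999, 0.0, 0.006]
ft_force: [-0.2, 0.0, 0.3]
opening: 40.2
finger_force: 0.0
```

```bash
python3 - <<'E'
from h import *
info(); im=shot("w4")
cv2.imwrite("pics/w4v.png",cv2.resize(im,(800,500),interpolation=cv2.INTER_CUBIC))
E
```

```text
t 7.18 tcp [470.5  91.6 296. ] yaw -4.7 zaxis [ 0.012 -0.    -1.   ] open 40.2 F [-0.2  0.   0.3] ff 0.0 q [-0.04 -0.22  1.93  0.    1.41 -1.53]
```

View pics/w4v.png

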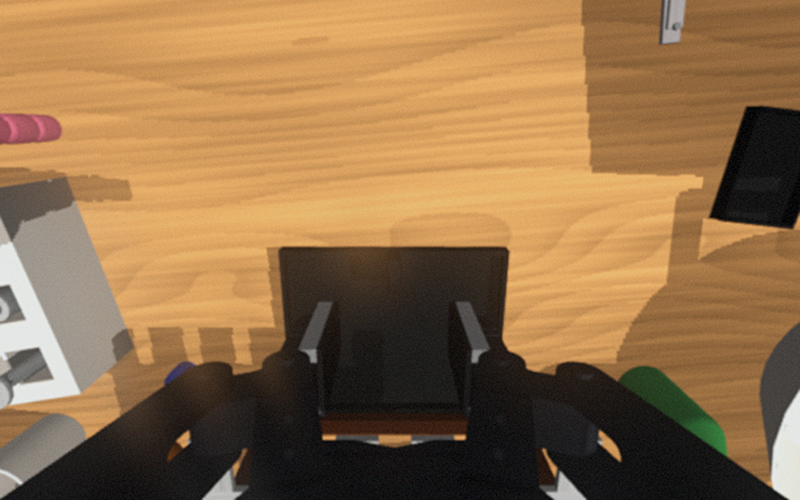

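Wrist view: the tray's front edge is at row 248 (corners 281 and 508), and the brown rear bar sits directly behind its back edge at rows 410–432, so it looks flush. Next I'll go over the rack to measure the slots closely.

```bash
python3 - <<'E'
from h import *
np.set_printoptions(precision=1,suppress=True)
C=wc("w4")
a,b=[onz(C,np.array(p)/1.25,16) for p in ((281,248),(508,248))]
print(a,b,np.linalg.norm(a-b),np.degrees(np.arctan2(-(b-a)[0],(b-a)[1])))
go((680,75,340),-4.8)
E
```

```text
[511.9 -27.5  16. ] [530.9 202.5  16. ] 230.76632645908745 -4.713472445700082
t 7.23 tcp [470.   91.5 293. ] yaw -4.72 zaxis [ 0. -0. -1.] open 40.0 F [-0.2 -0.4 -0.5] ff 0.0 q [-0.1 -0.2  1.9 -0.   1.4 -1.5]
tool shift /30: [-7.   0.  -1.5]
rot /6deg: [0.  0.1 0. ]
```

>>> {"fn": "servo_tool", "kwargs": {"moves": [{"dx": -0.8,"dy": 0,"dz": -0.2,"rx": 0,"ry": 0.1,"rz": 0,"fingers": 40},{"dx": -0.8,"dy": 0,"dz": -0.2,"rx": 0,"ry": 0,"rz": 0,"fingers": 40},{"dx": -0.8,"dy": 0,"dz": -0.2,"rx": 0,"ry": 0,"rz": 0,"fingers": 40},{"dx": -0.8,"dy": 0,"dz": -0.2,"rx": 0,"ry": 0,"rz": 0,"fingers": 40},{"dx": -0.8,"dy": 0,"dz": -0.2,"rx": 0,"ry": 0,"rz": 0,"fingers": 40},{"dx": -0.8,"dy": 0,"dz": -0.2,"rx": 0,"ry": 0,"rz": 0,"fingers": 40},{"dx": -0.8,"dy": 0,"dz": -0.2,"rx": 0,"ry": 0,"rz": 0,"fingers": 40},{"dx": -0.8,"dy": 0,"dz": -0.1,"rx": 0,"ry": 0,"rz": 0,"fingers": 40},{"dx": -0.6,"dy": 0,"dz": 0,"rx": 0,"ry": 0,"rz": 0,"fingers": 40},{"dx": 0,"dy": 0,"dz": 0,"rx": 0,"ry": 0,"rz": 0,"fingers": 40},{"dx": 0,"dy": 0,"dz": 0,"rx": 0,"ry": 0,"rz": 0,"fingers": 40}]}}

```text
time_s: 8.15
eef_pos: [678.3, 74.0, 329.6]
orientation: [0.041, 0.999, 0.0, -0.007]
ft_force: [-0.9, -0.1, 0.0]
opening: 40.1
finger_force: 0.0
```

```bash
python3 - <<'E'
from h import *
info(); im=shot("w5")
cv2.imwrite("pics/w5v.png",cv2.resize(im,(800,500),interpolation=cv2.INTER_CUBIC))
E
```

```text
t 8.15 tcp [678.3  74.  329.6] yaw -4.74 zaxis [-0.014  0.001 -1.   ] open 40.1 F [-0.9 -0.1  0. ] ff 0.0 q [-0.06  0.27  1.37  0.    1.51 -1.55]
```

View pics/w5v.png

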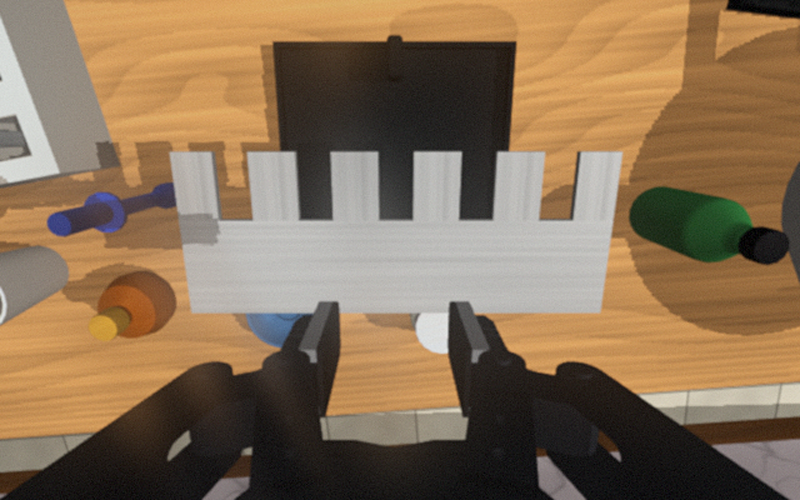

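Wrist view: plate front corners at (171,152) and (622,152), back corners at (192,312) and (601,312), slot ends at row 220, tray front edge at row 42 with the fin at (395,55).

```bash
python3 - <<'E'
from h import *
np.set_printoptions(precision=1,suppress=True)
C=wc("w5")
k=1.25
L=[(-35,-152,171,152),(-35,152,622,152),(82,-152,192,312),(82,152,601,312)]
for y,u in zip((-124,-100,-68,-44,-12,12,44,68,100,124),(214,248,297,331,378,414,461,496,545,579)): L.append((-35,y,u,152))
for y,u in zip((-112,-56,0,56,112),(235,316,397,478,560)): L.append((12,y,u,220))
obs=[(C,(x,y,171),np.array((u,v))/k) for x,y,u,v in L]
p,r=fit(obs,(657,76,-.08));print("rack",p,np.degrees(p[2]),abs(r).max());print(r[:4])
a,b=[onz(C,np.array(q)/k,16) for q in ((274,42),(516,42))]
print("tray front",a,b,np.linalg.norm(a-b),"pred",w(p,[(-133,-118,16),(-133,118,16)]))
f=lambda q:np.concatenate([(proj(C,w(q[:3],(x,y,q[3])))[0]-np.array((u,v))/k) for x,y,u,v in L])
print("z free",least_squares(f,(657,76,-.08,165)).x)
go((528,-294,340),4.6)
E
```

```text
rack [656.9  76.7  -0.1] -4.707899231756581 3.0278596930772324
[[-0.8 -0.1]
 [ 0.7 -0.3]
 [ 0.1  0.7]
 [-0.5  0.6]]
tray front [515.4 -29.6  16. ] [534.7 203.7  16. ] 234.06721933064634 pred [[514.6 -30.   16. ]
 [534.  205.2  16. ]]
z free [656.9  76.7  -0.1 170.3]
t 8.2 tcp [677.8  74.2 330.2] yaw -4.73 zaxis [-0.  0. -1.] open 40.1 F [ 0.3  0.2 -0.3] ff 0.0 q [-0.1  0.3  1.4  0.   1.5 -1.6]
tool shift /30: [  4.  -12.6  -0.3]
rot /6deg: [ 0.  -0.1 -1.6]
```

>>> {"fn": "servo_tool", "kwargs": {"moves": [{"dx": 0.2,"dy": -0.9,"dz": 0,"rx": 0,"ry": 0,"rz": 0,"fingers": 40},{"dx": 0.2,"dy": -0.9,"dz": 0,"rx": 0,"ry": 0,"rz": 0,"fingers": 40},{"dx": 0.2,"dy": -0.9,"dz": 0,"rx": 0,"ry": 0,"rz": 0,"fingers": 40},{"dx": 0.2,"dy": -0.9,"dz": 0,"rx": 0,"ry": 0,"rz": 0,"fingers": 40},{"dx": 0.2,"dy": -0.9,"dz": 0,"rx": 0,"ry": 0,"rz": 0,"fingers": 40},{"dx": 0.2,"dy": -0.9,"dz": 0,"rx": 0,"ry": 0,"rz": 0,"fingers": 40},{"dx": 0.2,"dy": -0.9,"dz": 0,"rx": 0,"ry": 0,"rz": 0,"fingers": 40},{"dx": 0.2,"dy": -0.9,"dz": 0,"rx": 0,"ry": 0,"rz": 0,"fingers": 40},{"dx": 0.2,"dy": -0.9,"dz": 0,"rx": 0,"ry": 0,"rz": 0,"fingers": 40},{"dx": 0.2,"dy": -0.9,"dz": 0,"rx": 0,"ry": 0,"rz": 0,"fingers": 40},{"dx": 0.2,"dy": -0.9,"dz": 0,"rx": 0,"ry": 0,"rz": 0,"fingers": 40},{"dx": 0.2,"dy": -0.9,"dz": 0,"rx": 0,"ry": 0,"rz": 0,"fingers": 40},{"dx": 0.2,"dy": -0.9,"dz": 0,"rx": 0,"ry": 0,"rz": 0,"fingers": 40},{"dx": 0.2,"dy": -0.9,"dz": 0,"rx": 0,"ry": 0,"rz": 0,"fingers": 40},{"dx": 0,"dy": 0,"dz": 0,"rx": 0,"ry": 0,"rz": -0.8,"fingers": 40},{"dx": 0,"dy": 0,"dz": 0,"rx": 0,"ry": 0,"rz": -0.75,"fingers": 40},{"dx": 0,"dy": 0,"dz": 0,"rx": 0,"ry": 0,"rz": 0,"fingers": 40},{"dx": 0,"dy": 0,"dz": 0,"rx": 0,"ry": 0,"rz": 0,"fingers": 40}]}}

```text
time_s: 9.7
eef_pos: [563.0, -295.0, 332.6]
orientation: [-0.039, 0.999, 0.001, -0.005]
ft_force: [0.8, 0.2, 0.4]
opening: 39.6
finger_force: 0.0
```

```bash
python3 - <<'E'
from h import *
info(); im=shot("w6"); info()
cv2.imwrite("pics/w6v.png",cv2.resize(im,(800,500),interpolation=cv2.INTER_CUBIC))
cv2.imwrite("pics/top6.png",snapshot("top"))
E
```

```text
t 9.7 tcp [ 563.  -295.   332.6] yaw 4.47 zaxis [-0.011  0.001 -1.   ] open 39.6 F [0.8 0.2 0.4] ff 0.0 q [-0.66  0.16  1.5  -0.01  1.49 -2.31]
t 9.75 tcp [ 563.2 -294.9  332.6] yaw 4.49 zaxis [-0.011  0.001 -1.   ] open 40.3 F [-0.1  0.2 -0.1] ff 0.0 q [-0.66  0.16  1.5  -0.01  1.49 -2.31]
```

View pics/w6v.png

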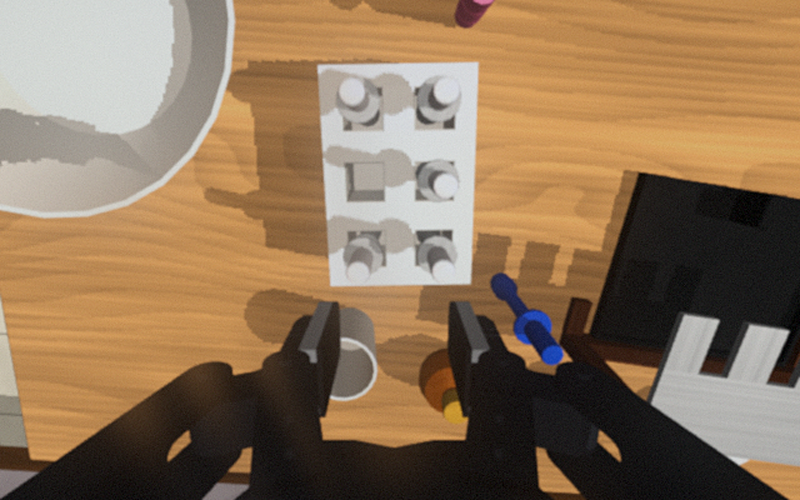

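Wrist view: wand tops at (351,91), (445,91), (445,185), (360,272) and (443,269); the empty well is at (366,182). The blue (550,350) and pink (472,10) wands stand outside the organiser. So all five steel wands are in the organiser, and those are the ones meant.

```bash
python3 - <<'E'
from h import *
np.set_printoptions(precision=1,suppress=True)
C=wc("w6");k=1.25
cd=[(-98,-67,318,67),(-98,67,478,62),(98,67,471,284),(98,-67,331,287)]
p,r=fit([(C,(x,y,85),np.array((u,v))/k) for x,y,u,v in cd],(528,-294,.08));print("caddy",p,np.degrees(p[2]),r)
wl=w(p,[(x,y,85) for x in (62,0,-62) for y in (31,-31)]);print(wl)
T=cam("top");S=cam("scene")
t=lambda u,v:np.array([240+u/3.3,115+v/3.3]); s=lambda u,v:np.array([170+u/2.8,160+v/2.8])
for n,wv,a,b in [("E",(443,269),(632,222),(219,346)),("D",(360,272),(707,214),(160,405)),("C",(445,185),(641,297),(163,298)),("B",(445,91),(650,370),(110,249)),("A",(351,91),(727,362),(52,304))]:
    print(n,onz(C,np.array(wv)/k,173),"tri3",tri([(T,t(*a)),(S,s(*b)),(C,np.array(wv)/k)]),"w+t",tri([(T,t(*a)),(C,np.array(wv)/k)]))
E
python3 -c "
from h import *
go((590,-256,300),-4.7)"
```

```text
caddy [ 537.4 -292.1    0.1] 5.650552131530946 [[-0.6 -0.7]
 [ 0.1  0.6]
 [ 0.2  0.1]
 [ 0.3 -0. ]]
[[ 596.  -255.2   85. ]
 [ 602.2 -316.9   85. ]
 [ 534.3 -261.3   85. ]
 [ 540.5 -323.    85. ]
 [ 472.6 -267.4   85. ]
 [ 478.8 -329.1   85. ]]
E [ 587.  -257.8  173. ] tri3 [ 589.6 -256.8  169.5] w+t [ 588.9 -258.2  170.8]
D [ 594.  -317.8  173. ] tri3 [ 595.5 -318.3  171.7] w+t [ 593.6 -319.   177.5]
C [ 526.5 -263.1  173. ] tri3 [ 527.  -262.6  171.5] w+t [ 526.3 -263.4  175.3]
B [ 466.1 -269.8  173. ] tri3 [ 465.7 -268.2  177.2] w+t [ 465.3 -269.7  170.7]
A [ 470.9 -330.6  173. ] tri3 [ 471.5 -329.8  177.3] w+t [ 471.2 -329.4  188.5]
t 9.8 tcp [ 563.4 -294.9  332.7] yaw 4.53 zaxis [-0.011  0.001 -1.   ] open 39.8 F [0.8 0.2 0.3] ff 0.0 q [-0.66  0.16  1.5  -0.01  1.49 -2.31]
tool shift /30: [-0.997  1.222  1.082]
rot /6deg: [ 0.009 -0.101  1.538]
```

>>> {"fn": "servo_tool", "kwargs": {"moves": [{"dx": 0,"dy": 0,"dz": 0,"rx": 0,"ry": -0.1,"rz": 0.77,"fingers": 45},{"dx": 0,"dy": 0,"dz": 0,"rx": 0,"ry": 0,"rz": 0.77,"fingers": 45},{"dx": -0.35,"dy": 0.66,"dz": 0.5,"rx": 0,"ry": 0,"rz": 0,"fingers": 45},{"dx": -0.35,"dy": 0.66,"dz": 0.5,"rx": 0,"ry": 0,"rz": 0,"fingers": 45},{"dx": 0,"dy": 0,"dz": 0.9,"rx": 0,"ry": 0,"rz": 0,"fingers": 45},{"dx": 0,"dy": 0,"dz": 0.9,"rx": 0,"ry": 0,"rz": 0,"fingers": 45},{"dx": 0,"dy": 0,"dz": 0.9,"rx": 0,"ry": 0,"rz": 0,"fingers": 45},{"dx": 0,"dy": 0,"dz": 0,"rx": 0,"ry": 0,"rz": 0,"fingers": 45},{"dx": 0,"dy": 0,"dz": 0,"rx": 0,"ry": 0,"rz": 0,"fingers": 45}]}}

```text
time_s: 10.55
eef_pos: [587.1, -256.7, 220.4]
orientation: [0.041, 0.999, 0.002, -0.002]
ft_force: [-0.0, -0.2, -0.2]
opening: 44.9
finger_force: 0.0
```

```bash
python3 -c "
from h import *
go((588,-257.3,147),-4.7)
im=shot('w7');C=wc('w7');np.set_printoptions(precision=1,suppress=True)
print(proj(C,[(588,-257.3,173),(588,-257.3,125)])*1.25)
cv2.imwrite('pics/w7v.png',cv2.resize(im,(800,500)))"
```

```text
t 10.55 tcp [ 587.1 -256.7  220.4] yaw -4.67 zaxis [-0.003  0.003 -1.   ] open 44.9 F [-0.  -0.2 -0.2] ff 0.0 q [-0.59  0.25  1.6   0.    1.3  -2.08]
tool shift /30: [-0.04  -0.023  2.447]
rot /6deg: [ 0.029 -0.031  0.006]
[[394.7 291.7]
 [394.2 259.7]]
```

View pics/w7v.png

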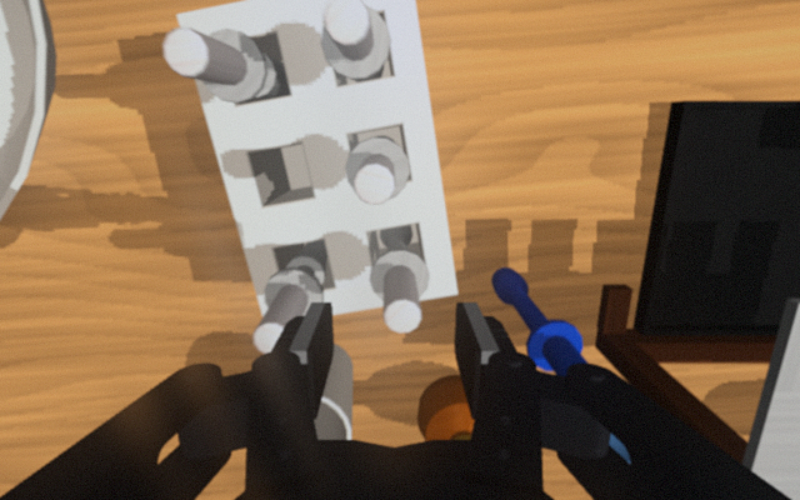

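```bash
python3 -c "
from h import *
np.set_printoptions(precision=1,suppress=True)
C=wc('w7')
for q in ((178,13),(457,293)): print(onz(C,np.array(q)/1.25,85))
for q in ((347,22),(374,184),(403,315),(187,52),(269,337)): print('tip',onz(C,np.array(q)/1.25,173), onz(C,np.array(q)/1.25,168))
C6=wc('w6')
for a,b in [((443,269),(403,315)),((445,185),(374,184)),((445,91),(347,22)),((351,91),(187,52)),((360,272),(269,337))]: print(tri([(C6,np.array(a)/1.25),(C,np.array(b)/1.25)]))
d=lambda p:w(p,[(-98,-67,85),(98,67,85)])
print(d((537.4,-292.1,np.radians(5.65))),d((528.6,-294.5,np.radians(4.65))))
"
```

```text
[ 444.9 -368.    85. ]
[ 627.6 -217.7   85. ]
tip [ 477.3 -266.5  173. ] [ 476.1 -266.9  168. ]
tip [ 539.1 -262.1  173. ] [ 539.7 -262.3  168. ]
tip [ 599.7 -254.4  173. ] [ 602.1 -254.5  168. ]
tip [ 482.7 -329.2  173. ] [ 481.7 -331.3  168. ]
tip [ 605.7 -317.4  173. ] [ 608.2 -319.2  168. ]
[ 584.1 -257.7  196.5]
[ 533.  -262.5  171.7]
[ 465.4 -267.6  134.3]
[ 474.9 -333.7  158.7]
[ 595.2 -315.1  183.9]
[[ 446.5 -368.4   85. ]
 [ 628.3 -215.8   85. ]] [[ 436.4 -369.2   85. ]
 [ 620.8 -219.8   85. ]]
```

The organiser's corners agree between the two views, but the wand tops moved about 12 mm between them, as if it had just been knocked and the wands were still rocking. I'll re-centre and look again.

>>> {"fn": "servo_tool", "kwargs": {"moves": [{"dx": -0.32,"dy": 0.09,"dz": 0,"rx": 0,"ry": -0.03,"rz": 0,"fingers": 50},{"dx": 0,"dy": 0,"dz": 0,"rx": 0,"ry": 0,"rz": 0,"fingers": 50},{"dx": 0,"dy": 0,"dz": 0,"rx": 0,"ry": 0,"rz": 0,"fingers": 50},{"dx": 0,"dy": 0,"dz": 0,"rx": 0,"ry": 0,"rz": 0,"fingers": 50}]}}

```text
time_s: 10.93
eef_pos: [598.2, -256.0, 223.1]
orientation: [0.041, 0.999, 0.0, 0.002]
ft_force: [-1.2, -0.2, -0.7]
opening: 49.4
finger_force: 0.0
```

```bash
python3 -c "
from h import *
go((597,-254.5,147),-4.7)
im=shot('w8');C=wc('w8');np.set_printoptions(precision=1,suppress=True)
print(proj(C,[(597,-254.5,173),(600,-254.5,173),(539,-262,173),(534,-262,173)])*1.25)
# bright tip blobs: caps are brightest on top
g=cv2.cvtColor(im,cv2.COLOR_BGR2GRAY)
cv2.imwrite('pics/w8v.png',cv2.resize(im[0:300,100:420],(800,750))[150:750])"
```

```text
t 10.93 tcp [ 598.2 -256.   223.1] yaw -4.65 zaxis [ 0.005 -0.    -1.   ] open 49.4 F [-1.2 -0.2 -0.7] ff 0.0 q [-0.58  0.26  1.58  0.    1.3  -2.07]
tool shift /30: [0.058 0.048 2.538]
rot /6deg: [0.002 0.047 0.008]
[[399.2 283.8]
 [399.7 289.9]
 [370.5 155.5]
 [369.4 143.2]]
```

View pics/w8v.png

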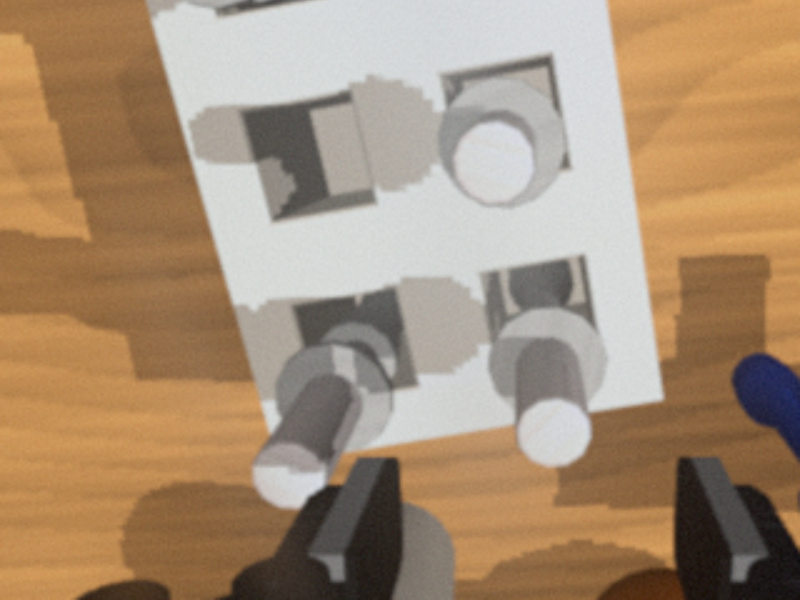

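The crop puts wand E's top at full-frame pixel (321,233), i.e. world (600,−254). That matches the second view, so the tops are steady now. Grasping E.

>>> {"fn": "servo_tool", "kwargs": {"moves": [{"dx": -0.04,"dy": 0.07,"dz": 0.6,"rx": 0,"ry": 0.03,"rz": 0,"fingers": 50},{"dx": 0,"dy": 0,"dz": 0.6,"rx": 0,"ry": 0,"rz": 0,"fingers": 50},{"dx": 0,"dy": 0,"dz": 0.6,"rx": 0,"ry": 0,"rz": 0,"fingers": 50},{"dx": 0,"dy": 0,"dz": 0.5,"rx": 0,"ry": 0,"rz": 0,"fingers": 50},{"dx": 0,"dy": 0,"dz": 0.2,"rx": 0,"ry": 0,"rz": 0,"fingers": 50},{"dx": 0,"dy": 0,"dz": 0,"rx": 0,"ry": 0,"rz": 0,"fingers": 12},{"dx": 0,"dy": 0,"dz": 0,"rx": 0,"ry": 0,"rz": 0,"fingers": 12},{"dx": 0,"dy": 0,"dz": 0,"rx": 0,"ry": 0,"rz": 0,"fingers": 12},{"dx": 0,"dy": 0,"dz": 0,"rx": 0,"ry": 0,"rz": 0,"fingers": 12},{"dx": 0,"dy": 0,"dz": 0,"rx": 0,"ry": 0,"rz": 0,"fingers": 12},{"dx": 0,"dy": 0,"dz": 0,"rx": 0,"ry": 0,"rz": 0,"fingers": 12},{"dx": 0,"dy": 0,"dz": 0,"rx": 0,"ry": 0,"rz": 0,"fingers": 12}], "grip_force": 45}}

```text
time_s: 11.98
eef_pos: [599.7, -254.2, 148.2]
orientation: [0.041, 0.999, -0.0, 0.001]
ft_force: [-0.1, 0.1, 4.4]
opening: 16.9
finger_force: 44.1
```

>>> {"fn": "servo_tool", "kwargs": {"moves": [{"dx": 0,"dy": 0,"dz": -0.2,"rx": 0,"ry": 0,"rz": 0,"fingers": 12},{"dx": 0,"dy": 0,"dz": -0.4,"rx": 0,"ry": 0,"rz": 0,"fingers": 12},{"dx": 0,"dy": 0,"dz": -0.6,"rx": 0,"ry": 0,"rz": 0,"fingers": 12},{"dx": 0,"dy": 0,"dz": -0.7,"rx": 0,"ry": 0,"rz": 0,"fingers": 12},{"dx": 0,"dy": 0,"dz": -0.8,"rx": 0,"ry": 0,"rz": 0,"fingers": 12},{"dx": 0,"dy": 0,"dz": -0.8,"rx": 0,"ry": 0,"rz": 0,"fingers": 12},{"dx": 0,"dy": 0,"dz": -0.3,"rx": 0,"ry": 0,"rz": 0,"fingers": 12},{"dx": 0,"dy": 0,"dz": 0,"rx": 0,"ry": 0,"rz": 0,"fingers": 12}]}}

```text
time_s: 12.65
eef_pos: [600.2, -254.5, 264.6]
orientation: [0.041, 0.999, -0.001, 0.003]
ft_force: [0.9, -0.8, -1.0]
opening: 16.7
finger_force: 43.9
```

```bash
cat >> h.py <<'E'
RK=(656.9,76.7,np.radians(-4.7))
E
python3 -c "
from h import *
go(w(RK,(-80,112,212))[0],-4.7)
shot('w9')"
```

```text
t 12.65 tcp [ 600.2 -254.5  264.6] yaw -4.66 zaxis [ 0.005 -0.002 -1.   ] open 16.7 F [ 0.9 -0.8 -1. ] ff 43.9 q [-0.58  0.23  1.54  0.    1.37 -2.06]
tool shift /30: [ 1.687 14.896  1.721]
rot /6deg: [-0.015  0.051  0.007]
```

>>> {"fn": "servo_tool", "kwargs": {"moves": [{"dx": 0.34,"dy": 0.5,"dz": 0,"rx": 0,"ry": 0.05,"rz": 0,"fingers": 12},{"dx": 0.34,"dy": 0.9,"dz": 0,"rx": 0,"ry": 0,"rz": 0,"fingers": 12},{"dx": 0.34,"dy": 0.9,"dz": 0,"rx": 0,"ry": 0,"rz": 0,"fingers": 12},{"dx": 0.34,"dy": 0.9,"dz": 0,"rx": 0,"ry": 0,"rz": 0,"fingers": 12},{"dx": 0.33,"dy": 0.9,"dz": 0,"rx": 0,"ry": 0,"rz": 0,"fingers": 12},{"dx": 0,"dy": 0.9,"dz": 0,"rx": 0,"ry": 0,"rz": 0,"fingers": 12},{"dx": 0,"dy": 0.9,"dz": 0,"rx": 0,"ry": 0,"rz": 0,"fingers": 12},{"dx": 0,"dy": 0.9,"dz": 0,"rx": 0,"ry": 0,"rz": 0,"fingers": 12},{"dx": 0,"dy": 0.9,"dz": 0,"rx": 0,"ry": 0,"rz": 0,"fingers": 12},{"dx": 0,"dy": 0.9,"dz": 0,"rx": 0,"ry": 0,"rz": 0,"fingers": 12},{"dx": 0,"dy": 0.9,"dz": 0.2,"rx": 0,"ry": 0,"rz": 0,"fingers": 12},{"dx": 0,"dy": 0.9,"dz": 0.3,"rx": 0,"ry": 0,"rz": 0,"fingers": 12},{"dx": 0,"dy": 0.9,"dz": 0.3,"rx": 0,"ry": 0,"rz": 0,"fingers": 12},{"dx": 0,"dy": 0.9,"dz": 0.3,"rx": 0,"ry": 0,"rz": 0,"fingers": 12},{"dx": 0,"dy": 0.9,"dz": 0.3,"rx": 0,"ry": 0,"rz": 0,"fingers": 12},{"dx": 0,"dy": 0.9,"dz": 0.2,"rx": 0,"ry": 0,"rz": 0,"fingers": 12},{"dx": 0,"dy": 0.9,"dz": 0.1,"rx": 0,"ry": 0,"rz": 0,"fingers": 12},{"dx": 0,"dy": 0,"dz": 0,"rx": 0,"ry": 0,"rz": 0,"fingers": 12},{"dx": 0,"dy": 0,"dz": 0,"rx": 0,"ry": 0,"rz": 0,"fingers": 12}]}}

```text
time_s: 14.28
eef_pos: [583.0, 196.8, 207.8]
orientation: [0.04, 0.999, 0.0, -0.005]
ft_force: [-0.2, 0.1, -1.3]
opening: 16.9
finger_force: 44.1
```

```bash
cat >> h.py <<'E'
def rgo(x,y,z):
    go(w(RK,(x,y,z))[0],-4.7)
E
python3 -c "
from h import *
rgo(0,112,210)
shot('w10')
for n in ('scene','top'): cv2.imwrite(f'pics/{n}2.png',snapshot(n))
im=cv2.imread('pics/w10.png'); a=cv2.imread('pics/scene2.png')[130:310,250:450]
a=cv2.resize(a,(400,360),interpolation=cv2.INTER_CUBIC); b=cv2.resize(im[130:400,120:520],(400,270))
cv2.imwrite('pics/c2.png',np.hstack([a,np.pad(b,((0,90),(0,0),(0,0)))]))
"
```

```text
t 14.28 tcp [583.  196.8 207.8] yaw -4.53 zaxis [-0.01   0.001 -1.   ] open 16.9 F [-0.2  0.1 -1.3] ff 44.1 q [ 0.14  0.21  1.68  0.    1.27 -1.35]
tool shift /30: [-2.781 -0.063 -0.1  ]
rot /6deg: [ 0.    -0.093  0.029]
```

>>> {"fn": "servo_tool", "kwargs": {"moves": [{"dx": -0.3,"dy": -0.06,"dz": 0,"rx": 0,"ry": -0.05,"rz": 0,"fingers": 12},{"dx": -0.4,"dy": 0,"dz": 0,"rx": 0,"ry": 0,"rz": 0,"fingers": 12},{"dx": -0.4,"dy": 0,"dz": 0,"rx": 0,"ry": 0,"rz": 0,"fingers": 12},{"dx": -0.4,"dy": 0,"dz": 0,"rx": 0,"ry": 0,"rz": 0,"fingers": 12},{"dx": -0.4,"dy": 0,"dz": 0,"rx": 0,"ry": 0,"rz": 0,"fingers": 12},{"dx": -0.4,"dy": 0,"dz": 0,"rx": 0,"ry": 0,"rz": 0,"fingers": 12},{"dx": -0.3,"dy": 0,"dz": 0,"rx": 0,"ry": 0,"rz": 0,"fingers": 12},{"dx": -0.2,"dy": 0,"dz": 0,"rx": 0,"ry": 0,"rz": 0,"fingers": 12},{"dx": 0,"dy": 0,"dz": 0,"rx": 0,"ry": 0,"rz": 0,"fingers": 12},{"dx": 0,"dy": 0,"dz": 0,"rx": 0,"ry": 0,"rz": 0,"fingers": 12}]}}

```text
time_s: 15.27
eef_pos: [668.2, 186.9, 210.3]
orientation: [0.041, 0.999, 0.001, -0.0]
ft_force: [-0.3, -0.2, -1.5]
opening: 16.7
finger_force: 44.1
```

```bash
python3 -c "
from h import *
rgo(1,112,199)"
```

```text
t 15.27 tcp [668.2 186.9 210.3] yaw -4.69 zaxis [-0.     0.001 -1.   ] open 16.7 F [-0.3 -0.2 -1.5] ff 44.1 q [ 0.11  0.37  1.46  0.    1.3  -1.38]
tool shift /30: [0.04  0.041 0.378]
rot /6deg: [ 0.012 -0.005  0.001]
```

>>> {"fn": "servo_tool", "kwargs": {"moves": [{"dx": 0.03,"dy": 0.04,"dz": 0.1,"rx": 0,"ry": 0,"rz": 0,"fingers": 12},{"dx": 0,"dy": 0,"dz": 0.1,"rx": 0,"ry": 0,"rz": 0,"fingers": 12},{"dx": 0,"dy": 0,"dz": 0.1,"rx": 0,"ry": 0,"rz": 0,"fingers": 12},{"dx": 0,"dy": 0,"dz": 0,"rx": 0,"ry": 0,"rz": 0,"fingers": 12},{"dx": 0,"dy": 0,"dz": 0,"rx": 0,"ry": 0,"rz": 0,"fingers": 12}]}}

```text
time_s: 15.68
eef_pos: [666.9, 188.7, 201.0]
orientation: [0.041, 0.999, 0.001, -0.0]
ft_force: [0.8, -0.2, -0.5]
opening: 17.1
finger_force: 44.1
```

>>> {"fn": "servo_tool", "kwargs": {"moves": [{"dx": 0,"dy": 0,"dz": 0.04,"rx": 0,"ry": 0,"rz": 0,"fingers": 12},{"dx": 0,"dy": 0,"dz": 0.04,"rx": 0,"ry": 0,"rz": 0,"fingers": 12},{"dx": 0,"dy": 0,"dz": 0,"rx": 0,"ry": 0,"rz": 0,"fingers": 12}]}}

```text
time_s: 15.93
eef_pos: [667.5, 188.6, 199.4]
orientation: [0.041, 0.999, 0.001, 0.0]
ft_force: [-1.1, 0.8, -1.2]
opening: 16.7
finger_force: 44.4
```

>>> {"fn": "servo_tool", "kwargs": {"moves": [{"dx": 0,"dy": 0,"dz": 0.04,"rx": 0,"ry": 0,"rz": 0,"fingers": 12},{"dx": 0,"dy": 0,"dz": 0,"rx": 0,"ry": 0,"rz": 0,"fingers": 12},{"dx": 0,"dy": 0,"dz": 0,"rx": 0,"ry": 0,"rz": 0,"fingers": 12}]}}

```text
time_s: 16.18
eef_pos: [667.6, 188.6, 199.3]
orientation: [0.041, 0.999, 0.001, 0.0]
ft_force: [-2.9, -0.3, 5.9]
opening: 17.1
finger_force: 44.9
```

>>> {"fn": "servo_tool", "kwargs": {"moves": [{"dx": 0,"dy": 0,"dz": 0.04,"rx": 0,"ry": 0,"rz": 0,"fingers": 12},{"dx": 0,"dy": 0,"dz": 0,"rx": 0,"ry": 0,"rz": 0,"fingers": 12},{"dx": 0,"dy": 0,"dz": 0,"rx": 0,"ry": 0,"rz": 0,"fingers": 12}]}}

```text
time_s: 16.43
eef_pos: [667.6, 188.7, 199.3]
orientation: [0.041, 0.999, 0.001, 0.001]
ft_force: [-6.2, -0.8, 9.6]
opening: 16.7
finger_force: 45.4
```

Contact with the plate is felt at z 199.3. Releasing, then on to wand C.

>>> {"fn": "servo_tool", "kwargs": {"moves": [{"dx": 0,"dy": 0,"dz": 0,"rx": 0,"ry": 0,"rz": 0,"fingers": 36},{"dx": 0,"dy": 0,"dz": 0,"rx": 0,"ry": 0,"rz": 0,"fingers": 36},{"dx": 0,"dy": 0,"dz": 0,"rx": 0,"ry": 0,"rz": 0,"fingers": 36},{"dx": 0,"dy": 0,"dz": -0.5,"rx": 0,"ry": 0,"rz": 0,"fingers": 36},{"dx": 0,"dy": 0,"dz": -0.9,"rx": 0,"ry": 0,"rz": 0,"fingers": 36},{"dx": 0,"dy": 0,"dz": -0.9,"rx": 0,"ry": 0,"rz": 0,"fingers": 36},{"dx": 0,"dy": 0,"dz": -0.9,"rx": 0,"ry": 0,"rz": 0,"fingers": 36}]}}

```text
time_s: 17.02
eef_pos: [667.2, 188.4, 294.5]
orientation: [0.041, 0.999, 0.001, -0.0]
ft_force: [0.6, 0.4, -0.7]
opening: 36.1
finger_force: 0.0
```

>>> {"fn": "servo_tool", "kwargs": {"moves": [{"dx": 0.3,"dy": -0.9,"dz": 0,"rx": 0,"ry": 0,"rz": 0,"fingers": 40},{"dx": 0.3,"dy": -0.9,"dz": 0,"rx": 0,"ry": 0,"rz": 0,"fingers": 40},{"dx": 0.3,"dy": -0.9,"dz": 0,"rx": 0,"ry": 0,"rz": 0,"fingers": 40},{"dx": 0.3,"dy": -0.9,"dz": 0,"rx": 0,"ry": 0,"rz": 0,"fingers": 40},{"dx": 0.3,"dy": -0.9,"dz": 0,"rx": 0,"ry": 0,"rz": 0,"fingers": 40},{"dx": 0.3,"dy": -0.9,"dz": 0,"rx": 0,"ry": 0,"rz": 0,"fingers": 40},{"dx": 0.3,"dy": -0.9,"dz": 0,"rx": 0,"ry": 0,"rz": 0,"fingers": 40},{"dx": 0.3,"dy": -0.9,"dz": 0,"rx": 0,"ry": 0,"rz": 0,"fingers": 40},{"dx": 0.3,"dy": -0.9,"dz": 0,"rx": 0,"ry": 0,"rz": 0,"fingers": 40},{"dx": 0.3,"dy": -0.9,"dz": 0,"rx": 0,"ry": 0,"rz": 0,"fingers": 40},{"dx": 0.04,"dy": -0.9,"dz": 0,"rx": 0,"ry": 0,"rz": 0,"fingers": 45},{"dx": 0,"dy": -0.9,"dz": 0,"rx": 0,"ry": 0,"rz": 0,"fingers": 50},{"dx": 0,"dy": -0.9,"dz": 0,"rx": 0,"ry": 0,"rz": 0,"fingers": 50},{"dx": 0,"dy": -0.9,"dz": 0.3,"rx": 0,"ry": 0,"rz": 0,"fingers": 50},{"dx": 0,"dy": -0.9,"dz": 0.5,"rx": 0,"ry": 0,"rz": 0,"fingers": 50},{"dx": 0,"dy": -0.9,"dz": 0.7,"rx": 0,"ry": 0,"rz": 0,"fingers": 50},{"dx": 0,"dy": -0.9,"dz": 0.8,"rx": 0,"ry": 0,"rz": 0,"fingers": 50},{"dx": 0,"dy": 0,"dz": 0.4,"rx": 0,"ry": 0,"rz": 0,"fingers": 50},{"dx": 0,"dy": 0,"dz": 0,"rx": 0,"ry": 0,"rz": 0,"fingers": 50},{"dx": 0,"dy": 0,"dz": 0,"rx": 0,"ry": 0,"rz": 0,"fingers": 50}]}}

```text
time_s: 18.68
eef_pos: [539.1, -261.1, 211.2]
orientation: [0.041, 0.999, 0.001, -0.0]
ft_force: [-0.2, -0.4, 0.2]
opening: 50.2
finger_force: 0.0
```

```bash
cat >> h.py <<'E'
def find(name,exp,ref="w8",ruv=(321.2,232.8),win=60,hs=15):
    """take wrist shot; template-match the cap of wand E (w8) near the expected tip"""
    im=shot(name); r=cv2.imread(f"pics/{ref}.png"); C=wc(name)
    u,v=np.round(ruv).astype(int); t=r[v-hs-4:v+hs-3,u-hs-3:u+hs+4]
    e=proj(C,np.array(exp))[0]; x0,y0=int(max(e[0]-win,0)),int(max(e[1]-win,0))
    m=cv2.matchTemplate(im[y0:y0+2*win,x0:x0+2*win],t,cv2.TM_CCOEFF_NORMED); _,s,_,l=cv2.minMaxLoc(m)
    uv=np.array([x0+l[0]+hs+3,y0+l[1]+hs+4])+np.array(ruv)-[u,v]
    print("exp px",e.round(1),"found",uv.round(1),"score",round(s,2),"tip",onz(C,uv,173).round(1)); return onz(C,uv,173)
E
python3 -c "
from h import *
info();p=find('w11',(539,-262,173));go((p[0],p[1],147),-4.7)
g=cv2.imread('pics/w10.png')
for n in ('top',): cv2.imwrite('pics/top3.png',snapshot(n))"
```

```text
t 18.68 tcp [ 539.1 -261.1  211.2] yaw -4.66 zaxis [-0.001  0.002 -1.   ] open 50.2 F [-0.2 -0.4  0.2] ff 0.0 q [-0.64  0.16  1.72  0.    1.26 -2.13]
exp px [315.1 237.9] found [338.2 284.8] score 0.49 tip [ 568.2 -251.4  173. ]
t 18.73 tcp [ 539.7 -261.   212.5] yaw -4.62 zaxis [ 0.001  0.001 -1.   ] open 49.9 F [ 0.4 -0.3  0.7] ff 0.0 q [-0.64  0.16  1.72  0.    1.26 -2.13]
tool shift /30: [-0.919  0.396  2.183]
rot /6deg: [0.007 0.012 0.014]
```

```bash
cat >> h.py <<'E'
def circ(name,rmin=9,rmax=19,n=12):
    C=wc(name); g=cv2.GaussianBlur(cv2.cvtColor(cv2.imread(f"pics/{name}.png"),cv2.COLOR_BGR2GRAY),(5,5),1.2)
    c=cv2.HoughCircles(g,cv2.HOUGH_GRADIENT,1,15,param1=60,param2=16,minRadius=rmin,maxRadius=rmax)
    for u,v,r in (c[0][:n] if c is not None else []):
        P=onz(C,(u,v),173); q=proj(C,P+[0,9,0])[0]; print("px",u.round(),v.round(),"r",r.round(1),"exp r",np.linalg.norm(q-[u,v]).round(1),"mean",int(g[int(v)-4:int(v)+5,int(u)-4:int(u)+5].mean()),"tip",P.round(1))
E
python3 -c "
from h import *
print('w8');circ('w8');print('w11');circ('w11')"
```

```text
w8
px 298.0 124.0 r 15.8 exp r 17.3 mean 215 tip [ 538.6 -261.4  173. ]
px 322.0 232.0 r 14.5 exp r 15.7 mean 211 tip [ 600.4 -253.5  173. ]
px 146.0 20.0 r 17.2 exp r 18.6 mean 213 tip [ 484.5 -329.1  173. ]
px 214.0 250.0 r 12.5 exp r 15.4 mean 196 tip [ 605.9 -316.9  173. ]
px 242.0 206.0 r 16.1 exp r 16.1 mean 156 tip [ 580.6 -296.8  173. ]
px 438.0 260.0 r 18.3 exp r 15.5 mean 33 tip [ 623.6 -186.4  173. ]
px 230.0 222.0 r 12.2 exp r 15.8 mean 99 tip [ 589.6 -304.4  173. ]
px 318.0 208.0 r 13.2 exp r 16.1 mean 119 tip [ 585.2 -254.6  173. ]
px 412.0 214.0 r 17.1 exp r 16.1 mean 45 tip [ 593.7 -202.2  173. ]
px 318.0 172.0 r 10.3 exp r 16.6 mean 104 tip [ 565.4 -252.5  173. ]
px 424.0 298.0 r 13.1 exp r 14.9 mean 21 tip [ 647.8 -194.3  173. ]
w11
px 292.0 110.0 r 16.8 exp r 18.7 mean 189 tip [ 471.7 -267.9  173. ]
px 168.0 132.0 r 17.2 exp r 18.2 mean 189 tip [ 477.2 -329.   173. ]
px 314.0 228.0 r 14.7 exp r 16.9 mean 146 tip [ 533.  -262.4  173. ]
px 314.0 206.0 r 14.5 exp r 17.3 mean 107 tip [ 520.8 -261.3  173. ]
```

>>> {"fn": "servo_tool", "kwargs": {"moves": [{"dx": 0,"dy": 0,"dz": 0,"rx": 0,"ry": 0,"rz": 0,"fingers": 50},{"dx": 0,"dy": 0,"dz": 0,"rx": 0,"ry": 0,"rz": 0,"fingers": 50}]}}

```text
time_s: 18.95
eef_pos: [539.9, -261.1, 212.8]
orientation: [0.04, 0.999, -0.0, 0.001]
ft_force: [0.4, 0.9, -0.3]
opening: 49.9
finger_force: 0.0
```

```bash
python3 -c "
from h import *
for n in ('w12','w13'):
  info(); shot(n); circ(n,n=3)
go((535,-262,147),-4.7)"
```

```text
t 18.95 tcp [ 539.9 -261.1  212.8] yaw -4.59 zaxis [ 0.002 -0.    -1.   ] open 49.9 F [ 0.4  0.9 -0.3] ff 0.0 q [-0.64  0.16  1.72  0.    1.26 -2.13]
px 292.0 106.0 r 16.9 exp r 18.6 mean 190 tip [ 471.3 -267.6  173. ]
px 170.0 128.0 r 17.2 exp r 18.1 mean 190 tip [ 476.4 -329.   173. ]
px 314.0 224.0 r 14.9 exp r 16.8 mean 153 tip [ 532.9 -261.9  173. ]
t 19.0 tcp [ 539.8 -261.1  212.5] yaw -4.6 zaxis [ 0.002  0.    -1.   ] open 50.1 F [-0.4  0.3 -0.5] ff 0.0 q [-0.64  0.16  1.72  0.    1.26 -2.13]
px 170.0 128.0 r 17.2 exp r 18.1 mean 190 tip [ 476.7 -329.   173. ]
px 292.0 106.0 r 16.6 exp r 18.6 mean 190 tip [ 471.1 -267.6  173. ]
px 198.0 124.0 r 14.7 exp r 18.2 mean 115 tip [ 475.9 -314.4  173. ]
t 19.05 tcp [ 539.6 -261.2  212.1] yaw -4.61 zaxis [ 0.001  0.    -1.   ] open 49.9 F [-0.1  0.   0.6] ff 0.0 q [-0.64  0.16  1.72  0.    1.26 -2.13]
tool shift /30: [ 0.153 -0.04   2.171]
rot /6deg: [0.004 0.012 0.015]
```

>>> {"fn": "servo_tool", "kwargs": {"moves": [{"dx": 0.2,"dy": -0.04,"dz": 0.5,"rx": 0,"ry": 0,"rz": 0,"fingers": 50},{"dx": 0,"dy": 0,"dz": 0.6,"rx": 0,"ry": 0,"rz": 0,"fingers": 50},{"dx": 0,"dy": 0,"dz": 0.6,"rx": 0,"ry": 0,"rz": 0,"fingers": 50},{"dx": 0,"dy": 0,"dz": 0.3,"rx": 0,"ry": 0,"rz": 0,"fingers": 50},{"dx": 0,"dy": 0,"dz": 0.13,"rx": 0,"ry": 0,"rz": 0,"fingers": 50},{"dx": 0,"dy": 0,"dz": 0,"rx": 0,"ry": 0,"rz": 0,"fingers": 12},{"dx": 0,"dy": 0,"dz": 0,"rx": 0,"ry": 0,"rz": 0,"fingers": 12},{"dx": 0,"dy": 0,"dz": 0,"rx": 0,"ry": 0,"rz": 0,"fingers": 12},{"dx": 0,"dy": 0,"dz": 0,"rx": 0,"ry": 0,"rz": 0,"fingers": 12},{"dx": 0,"dy": 0,"dz": 0,"rx": 0,"ry": 0,"rz": 0,"fingers": 12},{"dx": 0,"dy": 0,"dz": 0,"rx": 0,"ry": 0,"rz": 0,"fingers": 12},{"dx": 0,"dy": 0,"dz": 0,"rx": 0,"ry": 0,"rz": 0,"fingers": 12}]}}

```text
time_s: 20.05
eef_pos: [533.8, -262.6, 148.6]
orientation: [0.041, 0.999, 0.0, 0.001]
ft_force: [1.3, 0.4, 5.4]
opening: 17.0
finger_force: 44.2
```

>>> {"fn": "servo_tool", "kwargs": {"moves": [{"dx": 0,"dy": 0,"dz": -0.2,"rx": 0,"ry": 0,"rz": 0,"fingers": 12},{"dx": 0,"dy": 0,"dz": -0.4,"rx": 0,"ry": 0,"rz": 0,"fingers": 12},{"dx": 0,"dy": 0,"dz": -0.6,"rx": 0,"ry": 0,"rz": 0,"fingers": 12},{"dx": 0,"dy": 0,"dz": -0.7,"rx": 0,"ry": 0,"rz": 0,"fingers": 12},{"dx": 0,"dy": 0,"dz": -0.8,"rx": 0,"ry": 0,"rz": 0,"fingers": 12},{"dx": 0,"dy": 0,"dz": -0.8,"rx": 0,"ry": 0,"rz": 0,"fingers": 12},{"dx": 0,"dy": 0,"dz": -0.3,"rx": 0,"ry": 0,"rz": 0,"fingers": 12},{"dx": 0,"dy": 0,"dz": 0,"rx": 0,"ry": 0,"rz": 0,"fingers": 12}]}}

```text
time_s: 20.72
eef_pos: [534.1, -263.1, 264.7]
orientation: [0.041, 0.999, -0.001, 0.002]
ft_force: [0.3, -0.2, -1.3]
opening: 16.7
finger_force: 44.0
```

```bash
python3 -c "
from h import *
rgo(-80,56,210)"
```

```text
t 20.72 tcp [ 534.1 -263.1  264.7] yaw -4.66 zaxis [ 0.005 -0.002 -1.   ] open 16.7 F [ 0.3 -0.2 -1.3] ff 44.0 q [-0.65  0.1   1.69  0.    1.35 -2.14]
tool shift /30: [-0.485 13.496  1.798]
rot /6deg: [-0.019  0.046  0.007]
```

>>> {"fn": "servo_tool", "kwargs": {"moves": [{"dx": 0,"dy": 0.6,"dz": 0,"rx": 0,"ry": 0,"rz": 0,"fingers": 12},{"dx": 0,"dy": 0.95,"dz": 0,"rx": 0,"ry": 0,"rz": 0,"fingers": 12},{"dx": 0,"dy": 0.95,"dz": 0,"rx": 0,"ry": 0,"rz": 0,"fingers": 12},{"dx": 0,"dy": 0.95,"dz": 0,"rx": 0,"ry": 0,"rz": 0,"fingers": 12},{"dx": 0,"dy": 0.95,"dz": 0,"rx": 0,"ry": 0,"rz": 0,"fingers": 12},{"dx": 0,"dy": 0.95,"dz": 0,"rx": 0,"ry": 0,"rz": 0,"fingers": 12},{"dx": 0,"dy": 0.95,"dz": 0,"rx": 0,"ry": 0,"rz": 0,"fingers": 12},{"dx": 0,"dy": 0.95,"dz": 0,"rx": 0,"ry": 0,"rz": 0,"fingers": 12},{"dx": -0.05,"dy": 0.95,"dz": 0.2,"rx": 0,"ry": 0,"rz": 0,"fingers": 12},{"dx": -0.1,"dy": 0.95,"dz": 0.3,"rx": 0,"ry": 0,"rz": 0,"fingers": 12},{"dx": -0.1,"dy": 0.95,"dz": 0.3,"rx": 0,"ry": 0,"rz": 0,"fingers": 12},{"dx": -0.1,"dy": 0.95,"dz": 0.3,"rx": 0,"ry": 0,"rz": 0,"fingers": 12},{"dx": -0.1,"dy": 0.95,"dz": 0.3,"rx": 0,"ry": 0,"rz": 0,"fingers": 12},{"dx": 0,"dy": 0.95,"dz": 0.2,"rx": 0,"ry": 0,"rz": 0,"fingers": 12},{"dx": 0,"dy": 0.55,"dz": 0.1,"rx": 0,"ry": 0,"rz": 0,"fingers": 12},{"dx": 0,"dy": 0,"dz": 0,"rx": 0,"ry": 0,"rz": 0,"fingers": 12},{"dx": 0,"dy": 0,"dz": 0,"rx": 0,"ry": 0,"rz": 0,"fingers": 12}]}}

```text
time_s: 22.13
eef_pos: [578.2, 140.8, 208.6]
orientation: [0.04, 0.999, 0.0, -0.002]
ft_force: [1.5, 0.2, -1.6]
opening: 17.3
finger_force: 44.2
```

```bash
python3 -c "
from h import *
rgo(1,56,210)"
```

```text
t 22.13 tcp [578.2 140.8 208.6] yaw -4.56 zaxis [-0.004  0.001 -1.   ] open 17.3 F [ 1.5  0.2 -1.6] ff 44.2 q [ 0.05  0.16  1.73  0.    1.26 -1.44]
tool shift /30: [-2.822 -0.054 -0.056]
rot /6deg: [ 0.003 -0.035  0.023]
```

>>> {"fn": "servo_tool", "kwargs": {"moves": [{"dx": -0.3,"dy": -0.05,"dz": 0,"rx": 0,"ry": 0,"rz": 0.02,"fingers": 12},{"dx": -0.4,"dy": 0,"dz": 0,"rx": 0,"ry": 0,"rz": 0,"fingers": 12},{"dx": -0.4,"dy": 0,"dz": 0,"rx": 0,"ry": 0,"rz": 0,"fingers": 12},{"dx": -0.4,"dy": 0,"dz": 0,"rx": 0,"ry": 0,"rz": 0,"fingers": 12},{"dx": -0.4,"dy": 0,"dz": 0,"rx": 0,"ry": 0,"rz": 0,"fingers": 12},{"dx": -0.4,"dy": 0,"dz": 0,"rx": 0,"ry": 0,"rz": 0,"fingers": 12},{"dx": -0.3,"dy": 0,"dz": 0,"rx": 0,"ry": 0,"rz": 0,"fingers": 12},{"dx": -0.2,"dy": 0,"dz": 0,"rx": 0,"ry": 0,"rz": 0,"fingers": 12},{"dx": 0,"dy": 0,"dz": 0,"rx": 0,"ry": 0,"rz": 0,"fingers": 12},{"dx": 0,"dy": 0,"dz": 0,"rx": 0,"ry": 0,"rz": 0,"fingers": 12}]}}

```text
time_s: 22.97
eef_pos: [663.0, 131.3, 210.5]
orientation: [0.042, 0.999, 0.001, -0.0]
ft_force: [-0.8, -0.4, -1.4]
opening: 16.6
finger_force: 44.2
```

```bash
python3 -c "
from h import *
rgo(1,56,199)"
```

```text
t 22.97 tcp [663.  131.3 210.5] yaw -4.83 zaxis [-0.     0.001 -1.   ] open 16.6 F [-0.8 -0.4 -1.4] ff 44.2 q [ 0.03  0.33  1.51  0.    1.29 -1.46]
tool shift /30: [0.021 0.036 0.385]
rot /6deg: [ 0.012 -0.006 -0.021]
```

>>> {"fn": "servo_tool", "kwargs": {"moves": [{"dx": 0.02,"dy": 0.04,"dz": 0.1,"rx": 0,"ry": 0,"rz": -0.02,"fingers": 12},{"dx": 0,"dy": 0,"dz": 0.1,"rx": 0,"ry": 0,"rz": 0,"fingers": 12},{"dx": 0,"dy": 0,"dz": 0.1,"rx": 0,"ry": 0,"rz": 0,"fingers": 12},{"dx": 0,"dy": 0,"dz": 0.07,"rx": 0,"ry": 0,"rz": 0,"fingers": 12},{"dx": 0,"dy": 0,"dz": 0.05,"rx": 0,"ry": 0,"rz": 0,"fingers": 12},{"dx": 0,"dy": 0,"dz": 0,"rx": 0,"ry": 0,"rz": 0,"fingers": 12},{"dx": 0,"dy": 0,"dz": 0,"rx": 0,"ry": 0,"rz": 0,"fingers": 12}]}}

```text
time_s: 23.55
eef_pos: [662.4, 133.4, 199.6]
orientation: [0.04, 0.999, 0.001, 0.0]
ft_force: [-2.8, -0.1, 5.3]
opening: 16.8
finger_force: 44.9
```

Wand C is seated, with contact at 199.6. Release it and go to wand B.

>>> {"fn": "servo_tool", "kwargs": {"moves": [{"dx": 0,"dy": 0,"dz": 0,"rx": 0,"ry": 0,"rz": 0,"fingers": 36},{"dx": 0,"dy": 0,"dz": 0,"rx": 0,"ry": 0,"rz": 0,"fingers": 36},{"dx": 0,"dy": 0,"dz": 0,"rx": 0,"ry": 0,"rz": 0,"fingers": 36},{"dx": 0,"dy": 0,"dz": -0.5,"rx": 0,"ry": 0,"rz": 0,"fingers": 36},{"dx": 0,"dy": 0,"dz": -0.9,"rx": 0,"ry": 0,"rz": 0,"fingers": 36},{"dx": 0,"dy": 0,"dz": -0.9,"rx": 0,"ry": 0,"rz": 0,"fingers": 36},{"dx": 0,"dy": 0,"dz": -0.9,"rx": 0,"ry": 0,"rz": 0,"fingers": 36}]}}

```text
time_s: 24.13
eef_pos: [662.4, 133.0, 296.2]
orientation: [0.041, 0.999, 0.001, 0.0]
ft_force: [0.2, -0.0, -0.4]
opening: 36.1
finger_force: 0.0
```

>>> {"fn": "servo_tool", "kwargs": {"moves": [{"dx": 0.3,"dy": -0.9,"dz": 0,"rx": 0,"ry": 0,"rz": 0,"fingers": 40},{"dx": 0.4,"dy": -0.9,"dz": 0,"rx": 0,"ry": 0,"rz": 0,"fingers": 40},{"dx": 0.4,"dy": -0.9,"dz": 0,"rx": 0,"ry": 0,"rz": 0,"fingers": 40},{"dx": 0.4,"dy": -0.9,"dz": 0,"rx": 0,"ry": 0,"rz": 0,"fingers": 40},{"dx": 0.4,"dy": -0.9,"dz": 0,"rx": 0,"ry": 0,"rz": 0,"fingers": 40},{"dx": 0.4,"dy": -0.9,"dz": 0,"rx": 0,"ry": 0,"rz": 0,"fingers": 40},{"dx": 0.4,"dy": -0.9,"dz": 0,"rx": 0,"ry": 0,"rz": 0,"fingers": 40},{"dx": 0.4,"dy": -0.9,"dz": 0,"rx": 0,"ry": 0,"rz": 0,"fingers": 40},{"dx": 0.4,"dy": -0.9,"dz": 0,"rx": 0,"ry": 0,"rz": 0,"fingers": 40},{"dx": 0.4,"dy": -0.9,"dz": 0,"rx": 0,"ry": 0,"rz": 0,"fingers": 40},{"dx": 0.4,"dy": -0.9,"dz": 0,"rx": 0,"ry": 0,"rz": 0,"fingers": 45},{"dx": 0.4,"dy": -0.9,"dz": 0,"rx": 0,"ry": 0,"rz": 0,"fingers": 50},{"dx": 0.4,"dy": -0.9,"dz": 0.1,"rx": 0,"ry": 0,"rz": 0,"fingers": 50},{"dx": 0.15,"dy": -0.9,"dz": 0.4,"rx": 0,"ry": 0,"rz": 0,"fingers": 50},{"dx": 0,"dy": -0.9,"dz": 0.7,"rx": 0,"ry": 0,"rz": 0,"fingers": 50},{"dx": 0,"dy": -0.3,"dz": 0.8,"rx": 0,"ry": 0,"rz": 0,"fingers": 50},{"dx": 0,"dy": 0,"dz": 0.6,"rx": 0,"ry": 0,"rz": 0,"fingers": 50},{"dx": 0,"dy": 0,"dz": 0,"rx": 0,"ry": 0,"rz": 0,"fingers": 50},{"dx": 0,"dy": 0,"dz": 0,"rx": 0,"ry": 0,"rz": 0,"fingers": 50},{"dx": 0,"dy": 0,"dz": 0,"rx": 0,"ry": 0,"rz": 0,"fingers": 50}]}}

```text
time_s: 25.8
eef_pos: [472.7, -267.0, 217.6]
orientation: [0.04, 0.999, -0.0, 0.001]
ft_force: [0.1, 0.1, 0.6]
opening: 49.6
finger_force: 0.0
```

```bash
python3 -c "
from h import *
shot('w14');circ('w14',n=6)
go((471.2,-267.6,147.5),-4.7)"
```

```text
px 206.0 248.0 r 13.8 exp r 15.9 mean 149 tip [ 476.9 -329.6  173. ]
px 270.0 338.0 r 14.4 exp r 14.7 mean 71 tip [ 538.6 -300.7  173. ]
px 360.0 42.0 r 16.1 exp r 19.1 mean 136 tip [ 377.1 -238.7  173. ]
px 316.0 230.0 r 13.8 exp r 16.3 mean 189 tip [ 471.  -267.1  173. ]
px 314.0 192.0 r 16.1 exp r 16.8 mean 144 tip [ 449.2 -266.5  173. ]
px 240.0 206.0 r 13.8 exp r 16.6 mean 104 tip [ 453.3 -307.   173. ]
t 25.85 tcp [ 472.9 -267.1  217.9] yaw -4.62 zaxis [ 0.003 -0.001 -1.   ] open 50.0 F [-0.3 -0.6 -0.6] ff 0.0 q [-0.72  0.02  1.86  0.    1.26 -2.21]
tool shift /30: [ 0.06  -0.02   2.347]
rot /6deg: [-0.008  0.026  0.013]
```

>>> {"fn": "servo_tool", "kwargs": {"moves": [{"dx": 0.06,"dy": -0.01,"dz": 0.6,"rx": 0,"ry": 0,"rz": 0,"fingers": 50},{"dx": 0,"dy": 0,"dz": 0.6,"rx": 0,"ry": 0,"rz": 0,"fingers": 50},{"dx": 0,"dy": 0,"dz": 0.6,"rx": 0,"ry": 0,"rz": 0,"fingers": 50},{"dx": 0,"dy": 0,"dz": 0.4,"rx": 0,"ry": 0,"rz": 0,"fingers": 50},{"dx": 0,"dy": 0,"dz": 0.12,"rx": 0,"ry": 0,"rz": 0,"fingers": 50},{"dx": 0,"dy": 0,"dz": 0,"rx": 0,"ry": 0,"rz": 0,"fingers": 12},{"dx": 0,"dy": 0,"dz": 0,"rx": 0,"ry": 0,"rz": 0,"fingers": 12},{"dx": 0,"dy": 0,"dz": 0,"rx": 0,"ry": 0,"rz": 0,"fingers": 12},{"dx": 0,"dy": 0,"dz": 0,"rx": 0,"ry": 0,"rz": 0,"fingers": 12},{"dx": 0,"dy": 0,"dz": 0,"rx": 0,"ry": 0,"rz": 0,"fingers": 12},{"dx": 0,"dy": 0,"dz": 0,"rx": 0,"ry": 0,"rz": 0,"fingers": 12},{"dx": 0,"dy": 0,"dz": 0,"rx": 0,"ry": 0,"rz": 0,"fingers": 12}]}}

```text
time_s: 26.85
eef_pos: [470.9, -267.5, 147.6]
orientation: [0.041, 0.999, -0.0, 0.001]
ft_force: [-0.0, -0.2, 5.6]
opening: 16.7
finger_force: 44.1
```

>>> {"fn": "servo_tool", "kwargs": {"moves": [{"dx": 0,"dy": 0,"dz": -0.2,"rx": 0,"ry": 0,"rz": 0,"fingers": 12},{"dx": 0,"dy": 0,"dz": -0.4,"rx": 0,"ry": 0,"rz": 0,"fingers": 12},{"dx": 0,"dy": 0,"dz": -0.6,"rx": 0,"ry": 0,"rz": 0,"fingers": 12},{"dx": 0,"dy": 0,"dz": -0.7,"rx": 0,"ry": 0,"rz": 0,"fingers": 12},{"dx": 0,"dy": 0,"dz": -0.8,"rx": 0,"ry": 0,"rz": 0,"fingers": 12},{"dx": 0,"dy": 0,"dz": -0.8,"rx": 0,"ry": 0,"rz": 0,"fingers": 12},{"dx": 0,"dy": 0,"dz": -0.3,"rx": 0,"ry": 0,"rz": 0,"fingers": 12},{"dx": 0,"dy": 0,"dz": 0,"rx": 0,"ry": 0,"rz": 0,"fingers": 12}]}}

```text
time_s: 27.52
eef_pos: [471.1, -267.9, 263.4]
orientation: [0.041, 0.999, -0.001, 0.002]
ft_force: [0.2, -1.3, -0.4]
opening: 16.9
finger_force: 44.0
```

```bash
python3 -c "
from h import *
rgo(-80,0,210)"
```

```text
t 27.52 tcp [ 471.1 -267.9  263.4] yaw -4.66 zaxis [ 0.004 -0.003 -1.   ] open 16.9 F [ 0.2 -1.3 -0.4] ff 44.0 q [-0.73 -0.03  1.82  0.    1.34 -2.22]
tool shift /30: [-2.564 11.958  1.763]
rot /6deg: [-0.023  0.045  0.006]
```

>>> {"fn": "servo_tool", "kwargs": {"moves": [{"dx": 0,"dy": 0.6,"dz": 0,"rx": 0,"ry": 0,"rz": 0,"fingers": 12},{"dx": 0,"dy": 0.95,"dz": 0,"rx": 0,"ry": 0,"rz": 0,"fingers": 12},{"dx": 0,"dy": 0.95,"dz": 0,"rx": 0,"ry": 0,"rz": 0,"fingers": 12},{"dx": -0.29,"dy": 0.95,"dz": 0,"rx": 0,"ry": 0,"rz": 0,"fingers": 12},{"dx": -0.29,"dy": 0.95,"dz": 0,"rx": 0,"ry": 0,"rz": 0,"fingers": 12},{"dx": -0.29,"dy": 0.95,"dz": 0,"rx": 0,"ry": 0,"rz": 0,"fingers": 12},{"dx": -0.29,"dy": 0.95,"dz": 0.2,"rx": 0,"ry": 0,"rz": 0,"fingers": 12},{"dx": -0.29,"dy": 0.95,"dz": 0.3,"rx": 0,"ry": 0,"rz": 0,"fingers": 12},{"dx": -0.29,"dy": 0.95,"dz": 0.3,"rx": 0,"ry": 0,"rz": 0,"fingers": 12},{"dx": -0.29,"dy": 0.95,"dz": 0.3,"rx": 0,"ry": 0,"rz": 0,"fingers": 12},{"dx": -0.29,"dy": 0.95,"dz": 0.3,"rx": 0,"ry": 0,"rz": 0,"fingers": 12},{"dx": -0.25,"dy": 0.95,"dz": 0.2,"rx": 0,"ry": 0,"rz": 0,"fingers": 12},{"dx": 0,"dy": 0.85,"dz": 0.1,"rx": 0,"ry": 0,"rz": 0,"fingers": 12},{"dx": 0,"dy": 0,"dz": 0,"rx": 0,"ry": 0,"rz": 0,"fingers": 12},{"dx": 0,"dy": 0,"dz": 0,"rx": 0,"ry": 0,"rz": 0,"fingers": 12}]}}

```text
time_s: 28.77
eef_pos: [574.7, 83.7, 207.2]
orientation: [0.039, 0.999, 0.0, -0.002]
ft_force: [1.1, -0.5, 0.2]
opening: 17.0
finger_force: 44.2
```

```bash
python3 -c "
from h import *
rgo(1,0,209.5)"
```

```text
t 28.77 tcp [574.7  83.7 207.2] yaw -4.53 zaxis [-0.004  0.001 -1.   ] open 17.0 F [ 1.1 -0.5  0.2] ff 44.2 q [-0.05  0.12  1.77  0.    1.25 -1.54]
tool shift /30: [-2.783 -0.015 -0.087]
rot /6deg: [ 0.008 -0.038  0.029]
```

>>> {"fn": "servo_tool", "kwargs": {"moves": [{"dx": -0.3,"dy": -0.01,"dz": -0.03,"rx": 0,"ry": 0,"rz": 0,"fingers": 12},{"dx": -0.4,"dy": 0,"dz": 0,"rx": 0,"ry": 0,"rz": 0,"fingers": 12},{"dx": -0.4,"dy": 0,"dz": 0,"rx": 0,"ry": 0,"rz": 0,"fingers": 12},{"dx": -0.4,"dy": 0,"dz": 0,"rx": 0,"ry": 0,"rz": 0,"fingers": 12},{"dx": -0.4,"dy": 0,"dz": 0,"rx": 0,"ry": 0,"rz": 0,"fingers": 12},{"dx": -0.4,"dy": 0,"dz": 0,"rx": 0,"ry": 0,"rz": 0,"fingers": 12},{"dx": -0.3,"dy": 0,"dz": 0,"rx": 0,"ry": 0,"rz": 0,"fingers": 12},{"dx": -0.17,"dy": 0,"dz": 0,"rx": 0,"ry": 0,"rz": 0,"fingers": 12},{"dx": 0,"dy": 0,"dz": 0,"rx": 0,"ry": 0,"rz": 0,"fingers": 12},{"dx": 0,"dy": 0,"dz": 0,"rx": 0,"ry": 0,"rz": 0,"fingers": 12}]}}

```text
time_s: 29.6
eef_pos: [658.6, 75.1, 210.1]
orientation: [0.041, 0.999, 0.001, -0.0]
ft_force: [-0.6, -0.1, -0.8]
opening: 17.0
finger_force: 44.2
```

```bash
python3 -c "
from h import *
rgo(1,0,198.6)"
```

```text
t 29.6 tcp [658.6  75.1 210.1] yaw -4.7 zaxis [-0.001  0.001 -1.   ] open 17.0 F [-0.6 -0.1 -0.8] ff 44.2 q [-0.06  0.31  1.55  0.    1.29 -1.55]
tool shift /30: [0.028 0.048 0.385]
rot /6deg: [ 0.012 -0.007 -0.   ]
```

>>> {"fn": "servo_tool", "kwargs": {"moves": [{"dx": 0.02,"dy": 0.05,"dz": 0.1,"rx": 0,"ry": 0,"rz": 0,"fingers": 12},{"dx": 0,"dy": 0,"dz": 0.1,"rx": 0,"ry": 0,"rz": 0,"fingers": 12},{"dx": 0,"dy": 0,"dz": 0.1,"rx": 0,"ry": 0,"rz": 0,"fingers": 12},{"dx": 0,"dy": 0,"dz": 0.08,"rx": 0,"ry": 0,"rz": 0,"fingers": 12},{"dx": 0,"dy": 0,"dz": 0.05,"rx": 0,"ry": 0,"rz": 0,"fingers": 12},{"dx": 0,"dy": 0,"dz": 0,"rx": 0,"ry": 0,"rz": 0,"fingers": 12},{"dx": 0,"dy": 0,"dz": 0,"rx": 0,"ry": 0,"rz": 0,"fingers": 12}]}}

```text
time_s: 30.18
eef_pos: [658.1, 77.4, 198.7]
orientation: [0.041, 0.999, 0.001, 0.0]
ft_force: [-3.2, 0.1, 5.3]
opening: 17.0
finger_force: 44.8
```

Wand B is seated. Release it and go to wand A.

>>> {"fn": "servo_tool", "kwargs": {"moves": [{"dx": 0,"dy": 0,"dz": 0,"rx": 0,"ry": 0,"rz": 0,"fingers": 36},{"dx": 0,"dy": 0,"dz": 0,"rx": 0,"ry": 0,"rz": 0,"fingers": 36},{"dx": 0,"dy": 0,"dz": 0,"rx": 0,"ry": 0,"rz": 0,"fingers": 36},{"dx": 0,"dy": 0,"dz": -0.5,"rx": 0,"ry": 0,"rz": 0,"fingers": 36},{"dx": 0,"dy": 0,"dz": -0.9,"rx": 0,"ry": 0,"rz": 0,"fingers": 36},{"dx": 0,"dy": 0,"dz": -0.9,"rx": 0,"ry": 0,"rz": 0,"fingers": 36},{"dx": 0,"dy": 0,"dz": -0.9,"rx": 0,"ry": 0,"rz": 0,"fingers": 36}]}}

```text
time_s: 30.77
eef_pos: [658.0, 77.0, 293.9]
orientation: [0.041, 0.999, 0.001, -0.001]
ft_force: [0.5, 0.5, 0.1]
opening: 36.0
finger_force: 0.0
```

>>> {"fn": "servo_tool", "kwargs": {"moves": [{"dx": 0.3,"dy": -0.9,"dz": 0,"rx": 0,"ry": 0,"rz": 0,"fingers": 40},{"dx": 0.4,"dy": -0.9,"dz": 0,"rx": 0,"ry": 0,"rz": 0,"fingers": 40},{"dx": 0.4,"dy": -0.9,"dz": 0,"rx": 0,"ry": 0,"rz": 0,"fingers": 40},{"dx": 0.4,"dy": -0.9,"dz": 0,"rx": 0,"ry": 0,"rz": 0,"fingers": 40},{"dx": 0.4,"dy": -0.9,"dz": 0,"rx": 0,"ry": 0,"rz": 0,"fingers": 40},{"dx": 0.4,"dy": -0.9,"dz": 0,"rx": 0,"ry": 0,"rz": 0,"fingers": 40},{"dx": 0.4,"dy": -0.9,"dz": 0,"rx": 0,"ry": 0,"rz": 0,"fingers": 40},{"dx": 0.4,"dy": -0.9,"dz": 0,"rx": 0,"ry": 0,"rz": 0,"fingers": 40},{"dx": 0.4,"dy": -0.9,"dz": 0,"rx": 0,"ry": 0,"rz": 0,"fingers": 40},{"dx": 0.4,"dy": -0.9,"dz": 0,"rx": 0,"ry": 0,"rz": 0,"fingers": 40},{"dx": 0.4,"dy": -0.9,"dz": 0,"rx": 0,"ry": 0,"rz": 0,"fingers": 45},{"dx": 0.4,"dy": -0.9,"dz": 0,"rx": 0,"ry": 0,"rz": 0,"fingers": 50},{"dx": 0.2,"dy": -0.9,"dz": 0.1,"rx": 0,"ry": 0,"rz": 0,"fingers": 50},{"dx": 0,"dy": -0.9,"dz": 0.4,"rx": 0,"ry": 0,"rz": 0,"fingers": 50},{"dx": 0,"dy": -0.9,"dz": 0.7,"rx": 0,"ry": 0,"rz": 0,"fingers": 50},{"dx": 0,"dy": -0.48,"dz": 0.8,"rx": 0,"ry": 0,"rz": 0,"fingers": 50},{"dx": 0,"dy": 0,"dz": 0.6,"rx": 0,"ry": 0,"rz": 0,"fingers": 50},{"dx": 0,"dy": 0,"dz": 0,"rx": 0,"ry": 0,"rz": 0,"fingers": 50},{"dx": 0,"dy": 0,"dz": 0,"rx": 0,"ry": 0,"rz": 0,"fingers": 50},{"dx": 0,"dy": 0,"dz": 0,"rx": 0,"ry": 0,"rz": 0,"fingers": 50}]}}

```text
time_s: 32.43
eef_pos: [478.2, -329.0, 216.2]
orientation: [0.04, 0.999, 0.0, 0.001]
ft_force: [1.2, -0.4, 0.0]
opening: 49.8
finger_force: 0.0
```

```bash
python3 -c "
from h import *
shot('w15');circ('w15',n=6)
go((476.8,-329.3,147.5),-4.7)"
```

```text
px 316.0 232.0 r 14.5 exp r 16.4 mean 166 tip [ 477.1 -329.7  173. ]
px 340.0 328.0 r 14.6 exp r 15.0 mean 71 tip [ 539.3 -320.3  173. ]
px 316.0 194.0 r 15.9 exp r 16.9 mean 144 tip [ 455.  -327.9  173. ]
px 314.0 210.0 r 14.7 exp r 16.7 mean 101 tip [ 463.9 -329.2  173. ]
px 452.0 34.0 r 16.1 exp r 19.4 mean 39 tip [ 383.3 -258.3  173. ]
t 32.48 tcp [ 478.5 -329.1  216.8] yaw -4.62 zaxis [ 0.002 -0.001 -1.   ] open 50.1 F [ 0.4  0.4 -0.2] ff 0.0 q [-0.8   0.11  1.76  0.    1.26 -2.29]
tool shift /30: [ 0.06 -0.01  2.31]
rot /6deg: [-0.006  0.021  0.014]
```

>>> {"fn": "servo_tool", "kwargs": {"moves": [{"dx": 0.05,"dy": -0.02,"dz": 0.6,"rx": 0,"ry": 0,"rz": 0,"fingers": 50},{"dx": 0,"dy": 0,"dz": 0.6,"rx": 0,"ry": 0,"rz": 0,"fingers": 50},{"dx": 0,"dy": 0,"dz": 0.6,"rx": 0,"ry": 0,"rz": 0,"fingers": 50},{"dx": 0,"dy": 0,"dz": 0.4,"rx": 0,"ry": 0,"rz": 0,"fingers": 50},{"dx": 0,"dy": 0,"dz": 0.1,"rx": 0,"ry": 0,"rz": 0,"fingers": 50},{"dx": 0,"dy": 0,"dz": 0,"rx": 0,"ry": 0,"rz": 0,"fingers": 12},{"dx": 0,"dy": 0,"dz": 0,"rx": 0,"ry": 0,"rz": 0,"fingers": 12},{"dx": 0,"dy": 0,"dz": 0,"rx": 0,"ry": 0,"rz": 0,"fingers": 12},{"dx": 0,"dy": 0,"dz": 0,"rx": 0,"ry": 0,"rz": 0,"fingers": 12},{"dx": 0,"dy": 0,"dz": 0,"rx": 0,"ry": 0,"rz": 0,"fingers": 12},{"dx": 0,"dy": 0,"dz": 0,"rx": 0,"ry": 0,"rz": 0,"fingers": 12},{"dx": 0,"dy": 0,"dz": 0,"rx": 0,"ry": 0,"rz": 0,"fingers": 12}]}}

```text
time_s: 33.48
eef_pos: [476.9, -329.9, 147.6]
orientation: [0.041, 0.999, -0.0, 0.001]
ft_force: [-0.4, 1.5, 5.4]
opening: 16.6
finger_force: 44.3
```

>>> {"fn": "servo_tool", "kwargs": {"moves": [{"dx": 0,"dy": 0,"dz": -0.2,"rx": 0,"ry": 0,"rz": 0,"fingers": 12},{"dx": 0,"dy": 0,"dz": -0.4,"rx": 0,"ry": 0,"rz": 0,"fingers": 12},{"dx": 0,"dy": 0,"dz": -0.6,"rx": 0,"ry": 0,"rz": 0,"fingers": 12},{"dx": 0,"dy": 0,"dz": -0.7,"rx": 0,"ry": 0,"rz": 0,"fingers": 12},{"dx": 0,"dy": 0,"dz": -0.8,"rx": 0,"ry": 0,"rz": 0,"fingers": 12},{"dx": 0,"dy": 0,"dz": -0.8,"rx": 0,"ry": 0,"rz": 0,"fingers": 12},{"dx": 0,"dy": 0,"dz": -0.3,"rx": 0,"ry": 0,"rz": 0,"fingers": 12},{"dx": 0,"dy": 0,"dz": 0,"rx": 0,"ry": 0,"rz": 0,"fingers": 12}]}}

```text
time_s: 34.15
eef_pos: [477.1, -330.6, 263.5]
orientation: [0.041, 0.999, -0.002, 0.002]
ft_force: [0.0, 0.7, -0.8]
opening: 16.8
finger_force: 44.0
```

```bash
python3 -c "
from h import *
rgo(-80,-56,210)"
```

```text
t 34.15 tcp [ 477.1 -330.6  263.5] yaw -4.67 zaxis [ 0.004 -0.003 -1.   ] open 16.8 F [ 0.   0.7 -0.8] ff 44.0 q [-0.8   0.07  1.73  0.    1.35 -2.29]
tool shift /30: [-2.194 12.158  1.757]
rot /6deg: [-0.028  0.043  0.006]
```

>>> {"fn": "servo_tool", "kwargs": {"moves": [{"dx": 0,"dy": 0.6,"dz": 0,"rx": 0,"ry": 0,"rz": 0,"fingers": 12},{"dx": 0,"dy": 0.95,"dz": 0,"rx": 0,"ry": 0,"rz": 0,"fingers": 12},{"dx": 0,"dy": 0.95,"dz": 0,"rx": 0,"ry": 0,"rz": 0,"fingers": 12},{"dx": 0,"dy": 0.95,"dz": 0,"rx": 0,"ry": 0,"rz": 0,"fingers": 12},{"dx": -0.27,"dy": 0.95,"dz": 0,"rx": 0,"ry": 0,"rz": 0,"fingers": 12},{"dx": -0.27,"dy": 0.95,"dz": 0,"rx": 0,"ry": 0,"rz": 0,"fingers": 12},{"dx": -0.27,"dy": 0.95,"dz": 0.2,"rx": 0,"ry": 0,"rz": 0,"fingers": 12},{"dx": -0.27,"dy": 0.95,"dz": 0.3,"rx": 0,"ry": 0,"rz": 0,"fingers": 12},{"dx": -0.27,"dy": 0.95,"dz": 0.3,"rx": 0,"ry": 0,"rz": 0,"fingers": 12},{"dx": -0.27,"dy": 0.95,"dz": 0.3,"rx": 0,"ry": 0,"rz": 0,"fingers": 12},{"dx": -0.27,"dy": 0.95,"dz": 0.3,"rx": 0,"ry": 0,"rz": 0,"fingers": 12},{"dx": -0.27,"dy": 0.95,"dz": 0.2,"rx": 0,"ry": 0,"rz": 0,"fingers": 12},{"dx": -0.03,"dy": 0.95,"dz": 0.06,"rx": 0,"ry": 0,"rz": 0,"fingers": 12},{"dx": 0,"dy": 0.13,"dz": 0,"rx": 0,"ry": 0,"rz": 0,"fingers": 12},{"dx": 0,"dy": 0,"dz": 0,"rx": 0,"ry": 0,"rz": 0,"fingers": 12},{"dx": 0,"dy": 0,"dz": 0,"rx": 0,"ry": 0,"rz": 0,"fingers": 12}]}}

```text
time_s: 35.48
eef_pos: [570.1, 28.2, 209.3]
orientation: [0.04, 0.999, 0.001, -0.001]
ft_force: [-0.2, 0.3, -0.5]
opening: 17.1
finger_force: 44.2
```

```bash
python3 -c "
from h import *
rgo(1,-56,209.5)"
```

```text
t 35.48 tcp [570.1  28.2 209.3] yaw -4.62 zaxis [-0.002  0.001 -1.   ] open 17.1 F [-0.2  0.3 -0.5] ff 44.2 q [-0.15  0.1   1.79  0.    1.25 -1.64]
tool shift /30: [-2.783 -0.023 -0.014]
rot /6deg: [ 0.009 -0.024  0.014]
```

>>> {"fn": "servo_tool", "kwargs": {"moves": [{"dx": -0.3,"dy": 0.02,"dz": 0,"rx": 0,"ry": 0,"rz": 0,"fingers": 12},{"dx": -0.4,"dy": 0,"dz": 0,"rx": 0,"ry": 0,"rz": 0,"fingers": 12},{"dx": -0.4,"dy": 0,"dz": 0,"rx": 0,"ry": 0,"rz": 0,"fingers": 12},{"dx": -0.4,"dy": 0,"dz": 0,"rx": 0,"ry": 0,"rz": 0,"fingers": 12},{"dx": -0.4,"dy": 0,"dz": 0,"rx": 0,"ry": 0,"rz": 0,"fingers": 12},{"dx": -0.4,"dy": 0,"dz": 0,"rx": 0,"ry": 0,"rz": 0,"fingers": 12},{"dx": -0.3,"dy": 0,"dz": 0,"rx": 0,"ry": 0,"rz": 0,"fingers": 12},{"dx": -0.17,"dy": 0,"dz": 0,"rx": 0,"ry": 0,"rz": 0,"fingers": 12},{"dx": 0,"dy": 0,"dz": 0,"rx": 0,"ry": 0,"rz": 0,"fingers": 12},{"dx": 0,"dy": 0,"dz": 0,"rx": 0,"ry": 0,"rz": 0,"fingers": 12}]}}

```text
time_s: 36.32
eef_pos: [653.9, 21.4, 210.4]
orientation: [0.041, 0.999, 0.001, -0.0]
ft_force: [-0.8, 0.3, -2.0]
opening: 16.9
finger_force: 44.2
```

```bash
python3 -c "
from h import *
rgo(1,-56,198.6)"
```

```text
t 36.32 tcp [653.9  21.4 210.4] yaw -4.7 zaxis [-0.001  0.001 -1.   ] open 16.9 F [-0.8  0.3 -2. ] ff 44.2 q [-0.14  0.29  1.57  0.    1.28 -1.63]
tool shift /30: [ 0.019 -0.022  0.393]
rot /6deg: [ 0.012 -0.006  0.   ]
```

>>> {"fn": "servo_tool", "kwargs": {"moves": [{"dx": 0.02,"dy": -0.02,"dz": 0.1,"rx": 0,"ry": 0,"rz": 0,"fingers": 12},{"dx": 0,"dy": 0,"dz": 0.1,"rx": 0,"ry": 0,"rz": 0,"fingers": 12},{"dx": 0,"dy": 0,"dz": 0.1,"rx": 0,"ry": 0,"rz": 0,"fingers": 12},{"dx": 0,"dy": 0,"dz": 0.09,"rx": 0,"ry": 0,"rz": 0,"fingers": 12},{"dx": 0,"dy": 0,"dz": 0.05,"rx": 0,"ry": 0,"rz": 0,"fingers": 12},{"dx": 0,"dy": 0,"dz": 0,"rx": 0,"ry": 0,"rz": 0,"fingers": 12},{"dx": 0,"dy": 0,"dz": 0,"rx": 0,"ry": 0,"rz": 0,"fingers": 12}]}}

```text
time_s: 36.9
eef_pos: [653.3, 21.4, 198.7]
orientation: [0.041, 0.999, 0.001, 0.0]
ft_force: [-3.2, 0.8, 5.7]
opening: 17.1
finger_force: 44.7
```

Wand A is seated. Release it and go to the last one, D.

>>> {"fn": "servo_tool", "kwargs": {"moves": [{"dx": 0,"dy": 0,"dz": 0,"rx": 0,"ry": 0,"rz": 0,"fingers": 36},{"dx": 0,"dy": 0,"dz": 0,"rx": 0,"ry": 0,"rz": 0,"fingers": 36},{"dx": 0,"dy": 0,"dz": 0,"rx": 0,"ry": 0,"rz": 0,"fingers": 36},{"dx": 0,"dy": 0,"dz": -0.5,"rx": 0,"ry": 0,"rz": 0,"fingers": 36},{"dx": 0,"dy": 0,"dz": -0.9,"rx": 0,"ry": 0,"rz": 0,"fingers": 36},{"dx": 0,"dy": 0,"dz": -0.9,"rx": 0,"ry": 0,"rz": 0,"fingers": 36},{"dx": 0,"dy": 0,"dz": -0.9,"rx": 0,"ry": 0,"rz": 0,"fingers": 36}]}}

```text
time_s: 37.48
eef_pos: [653.1, 21.2, 293.9]
orientation: [0.041, 0.999, 0.001, -0.001]
ft_force: [0.7, -0.4, 0.3]
opening: 35.7
finger_force: 0.0
```

>>> {"fn": "servo_tool", "kwargs": {"moves": [{"dx": 0.1,"dy": -0.9,"dz": 0,"rx": 0,"ry": 0,"rz": 0,"fingers": 40},{"dx": 0.1,"dy": -0.9,"dz": 0,"rx": 0,"ry": 0,"rz": 0,"fingers": 40},{"dx": 0.1,"dy": -0.9,"dz": 0,"rx": 0,"ry": 0,"rz": 0,"fingers": 40},{"dx": 0.1,"dy": -0.9,"dz": 0,"rx": 0,"ry": 0,"rz": 0,"fingers": 40},{"dx": 0.1,"dy": -0.9,"dz": 0,"rx": 0,"ry": 0,"rz": 0,"fingers": 40},{"dx": 0.1,"dy": -0.9,"dz": 0,"rx": 0,"ry": 0,"rz": 0,"fingers": 40},{"dx": 0.1,"dy": -0.9,"dz": 0,"rx": 0,"ry": 0,"rz": 0,"fingers": 40},{"dx": 0.1,"dy": -0.9,"dz": 0,"rx": 0,"ry": 0,"rz": 0,"fingers": 40},{"dx": 0,"dy": -0.9,"dz": 0,"rx": 0,"ry": 0,"rz": 0,"fingers": 45},{"dx": 0,"dy": -0.9,"dz": 0.1,"rx": 0,"ry": 0,"rz": 0,"fingers": 50},{"dx": 0,"dy": -0.9,"dz": 0.3,"rx": 0,"ry": 0,"rz": 0,"fingers": 50},{"dx": 0,"dy": -0.9,"dz": 0.6,"rx": 0,"ry": 0,"rz": 0,"fingers": 50},{"dx": 0,"dy": -0.6,"dz": 0.8,"rx": 0,"ry": 0,"rz": 0,"fingers": 50},{"dx": 0,"dy": 0,"dz": 0.6,"rx": 0,"ry": 0,"rz": 0,"fingers": 50},{"dx": 0,"dy": 0,"dz": 0.1,"rx": 0,"ry": 0,"rz": 0,"fingers": 50},{"dx": 0,"dy": 0,"dz": 0,"rx": 0,"ry": 0,"rz": 0,"fingers": 50},{"dx": 0,"dy": 0,"dz": 0,"rx": 0,"ry": 0,"rz": 0,"fingers": 50}]}}

```text
time_s: 38.9
eef_pos: [602.2, -317.4, 218.9]
orientation: [0.04, 0.999, 0.0, 0.0]
ft_force: [0.1, -0.2, 0.4]
opening: 49.9
finger_force: 0.0
```

```bash
python3 -c "
from h import *
shot('w16');circ('w16',n=6)
go((600.2,-317.5,147.5),-4.7)"
```

```text
px 544.0 312.0 r 17.2 exp r 15.2 mean 81 tip [ 664.7 -185.5  173. ]
px 316.0 230.0 r 13.8 exp r 16.2 mean 193 tip [ 601.  -317.5  173. ]
px 462.0 208.0 r 11.8 exp r 16.6 mean 36 tip [ 594.  -237.4  173. ]
px 578.0 288.0 r 13.2 exp r 15.6 mean 61 tip [ 649.8 -167.3  173. ]
px 314.0 206.0 r 12.1 exp r 16.5 mean 108 tip [ 586.4 -317.4  173. ]
px 292.0 310.0 r 14.6 exp r 15.0 mean 89 tip [ 651.  -335.9  173. ]
t 38.95 tcp [ 602.5 -317.5  219.8] yaw -4.61 zaxis [ 0.002 -0.    -1.   ] open 50.2 F [ 0.6 -0.7  0. ] ff 0.0 q [-0.65  0.34  1.49  0.    1.31 -2.14]
tool shift /30: [ 0.083 -0.005  2.41 ]
rot /6deg: [-0.001  0.021  0.015]
```

>>> {"fn": "servo_tool", "kwargs": {"moves": [{"dx": 0.05,"dy": 0,"dz": 0.6,"rx": 0,"ry": 0,"rz": 0,"fingers": 50},{"dx": 0,"dy": 0,"dz": 0.6,"rx": 0,"ry": 0,"rz": 0,"fingers": 50},{"dx": 0,"dy": 0,"dz": 0.6,"rx": 0,"ry": 0,"rz": 0,"fingers": 50},{"dx": 0,"dy": 0,"dz": 0.45,"rx": 0,"ry": 0,"rz": 0,"fingers": 50},{"dx": 0,"dy": 0,"dz": 0.13,"rx": 0,"ry": 0,"rz": 0,"fingers": 50},{"dx": 0,"dy": 0,"dz": 0,"rx": 0,"ry": 0,"rz": 0,"fingers": 12},{"dx": 0,"dy": 0,"dz": 0,"rx": 0,"ry": 0,"rz": 0,"fingers": 12},{"dx": 0,"dy": 0,"dz": 0,"rx": 0,"ry": 0,"rz": 0,"fingers": 12},{"dx": 0,"dy": 0,"dz": 0,"rx": 0,"ry": 0,"rz": 0,"fingers": 12},{"dx": 0,"dy": 0,"dz": 0,"rx": 0,"ry": 0,"rz": 0,"fingers": 12},{"dx": 0,"dy": 0,"dz": 0,"rx": 0,"ry": 0,"rz": 0,"fingers": 12},{"dx": 0,"dy": 0,"dz": 0,"rx": 0,"ry": 0,"rz": 0,"fingers": 12}]}}

```text
time_s: 39.95
eef_pos: [601.1, -317.9, 148.4]
orientation: [0.041, 0.999, -0.0, 0.001]
ft_force: [0.6, 0.8, 5.7]
opening: 17.1
finger_force: 44.2
```

>>> {"fn": "servo_tool", "kwargs": {"moves": [{"dx": 0,"dy": 0,"dz": -0.2,"rx": 0,"ry": 0,"rz": 0,"fingers": 12},{"dx": 0,"dy": 0,"dz": -0.4,"rx": 0,"ry": 0,"rz": 0,"fingers": 12},{"dx": 0,"dy": 0,"dz": -0.6,"rx": 0,"ry": 0,"rz": 0,"fingers": 12},{"dx": 0,"dy": 0,"dz": -0.7,"rx": 0,"ry": 0,"rz": 0,"fingers": 12},{"dx": 0,"dy": 0,"dz": -0.8,"rx": 0,"ry": 0,"rz": 0,"fingers": 12},{"dx": 0,"dy": 0,"dz": -0.8,"rx": 0,"ry": 0,"rz": 0,"fingers": 12},{"dx": 0,"dy": 0,"dz": -0.3,"rx": 0,"ry": 0,"rz": 0,"fingers": 12},{"dx": 0,"dy": 0,"dz": 0,"rx": 0,"ry": 0,"rz": 0,"fingers": 12}]}}

```text
time_s: 40.62
eef_pos: [601.2, -318.5, 264.4]
orientation: [0.041, 0.999, -0.001, 0.002]
ft_force: [0.4, -0.0, -1.1]
opening: 16.5
finger_force: 44.0
```

```bash
python3 -c "
from h import *
rgo(-80,-112,210)"
```

```text
t 40.62 tcp [ 601.2 -318.5  264.4] yaw -4.66 zaxis [ 0.005 -0.003 -1.   ] open 16.5 F [ 0.4 -0.  -1.1] ff 44.0 q [-0.65  0.3   1.46  0.    1.38 -2.14]
tool shift /30: [1.899 9.552 1.783]
rot /6deg: [-0.021  0.048  0.007]
```

>>> {"fn": "servo_tool", "kwargs": {"moves": [{"dx": 0.4,"dy": 0.6,"dz": 0,"rx": 0,"ry": 0,"rz": 0,"fingers": 12},{"dx": 0.4,"dy": 0.8,"dz": 0,"rx": 0,"ry": 0,"rz": 0,"fingers": 12},{"dx": 0.4,"dy": 0.8,"dz": 0,"rx": 0,"ry": 0,"rz": 0,"fingers": 12},{"dx": 0.4,"dy": 0.8,"dz": 0,"rx": 0,"ry": 0,"rz": 0,"fingers": 12},{"dx": 0.3,"dy": 0.9,"dz": 0,"rx": 0,"ry": 0,"rz": 0,"fingers": 12},{"dx": 0,"dy": 0.9,"dz": 0,"rx": 0,"ry": 0,"rz": 0,"fingers": 12},{"dx": 0,"dy": 0.9,"dz": 0.2,"rx": 0,"ry": 0,"rz": 0,"fingers": 12},{"dx": 0,"dy": 0.9,"dz": 0.3,"rx": 0,"ry": 0,"rz": 0,"fingers": 12},{"dx": 0,"dy": 0.9,"dz": 0.3,"rx": 0,"ry": 0,"rz": 0,"fingers": 12},{"dx": 0,"dy": 0.9,"dz": 0.3,"rx": 0,"ry": 0,"rz": 0,"fingers": 12},{"dx": 0,"dy": 0.7,"dz": 0.3,"rx": 0,"ry": 0,"rz": 0,"fingers": 12},{"dx": 0,"dy": 0.4,"dz": 0.2,"rx": 0,"ry": 0,"rz": 0,"fingers": 12},{"dx": 0,"dy": 0.02,"dz": 0.1,"rx": 0,"ry": 0,"rz": 0,"fingers": 12},{"dx": 0,"dy": 0,"dz": 0,"rx": 0,"ry": 0,"rz": 0,"fingers": 12},{"dx": 0,"dy": 0,"dz": 0,"rx": 0,"ry": 0,"rz": 0,"fingers": 12}]}}

```text
time_s: 41.87
eef_pos: [566.5, -29.2, 209.6]
orientation: [0.041, 0.999, 0.0, -0.0]
ft_force: [-0.5, -0.5, -0.4]
opening: 17.0
finger_force: 44.1
```

```bash
python3 -c "
from h import *
rgo(1,-112,209.5)"
```

```text
t 41.87 tcp [566.5 -29.2 209.6] yaw -4.71 zaxis [-0.001  0.001 -1.   ] open 17.0 F [-0.5 -0.5 -0.4] ff 44.1 q [-0.25  0.09  1.8   0.    1.25 -1.74]
tool shift /30: [-2.747  0.032  0.003]
rot /6deg: [ 0.008 -0.006 -0.001]
```

>>> {"fn": "servo_tool", "kwargs": {"moves": [{"dx": -0.3,"dy": 0.04,"dz": 0,"rx": 0,"ry": 0,"rz": 0,"fingers": 12},{"dx": -0.4,"dy": 0,"dz": 0,"rx": 0,"ry": 0,"rz": 0,"fingers": 12},{"dx": -0.4,"dy": 0,"dz": 0,"rx": 0,"ry": 0,"rz": 0,"fingers": 12},{"dx": -0.4,"dy": 0,"dz": 0,"rx": 0,"ry": 0,"rz": 0,"fingers": 12},{"dx": -0.4,"dy": 0,"dz": 0,"rx": 0,"ry": 0,"rz": 0,"fingers": 12},{"dx": -0.4,"dy": 0,"dz": 0,"rx": 0,"ry": 0,"rz": 0,"fingers": 12},{"dx": -0.3,"dy": 0,"dz": 0,"rx": 0,"ry": 0,"rz": 0,"fingers": 12},{"dx": -0.15,"dy": 0,"dz": 0,"rx": 0,"ry": 0,"rz": 0,"fingers": 12},{"dx": 0,"dy": 0,"dz": 0,"rx": 0,"ry": 0,"rz": 0,"fingers": 12},{"dx": 0,"dy": 0,"dz": 0,"rx": 0,"ry": 0,"rz": 0,"fingers": 12}]}}

```text
time_s: 42.7
eef_pos: [648.9, -34.1, 209.9]
orientation: [0.041, 0.999, 0.001, -0.0]
ft_force: [-1.4, 0.6, -2.2]
opening: 16.8
finger_force: 44.1
```

```bash
python3 -c "
from h import *
rgo(1,-112,199.4)"
```

```text
t 42.7 tcp [648.9 -34.1 209.9] yaw -4.69 zaxis [-0.     0.001 -1.   ] open 16.8 F [-1.4  0.6 -2.2] ff 44.1 q [-0.23  0.28  1.59  0.    1.28 -1.72]
tool shift /30: [ 0.004 -0.031  0.35 ]
rot /6deg: [ 0.012 -0.003  0.002]
```

>>> {"fn": "servo_tool", "kwargs": {"moves": [{"dx": 0,"dy": -0.03,"dz": 0.1,"rx": 0,"ry": 0,"rz": 0,"fingers": 12},{"dx": 0,"dy": 0,"dz": 0.1,"rx": 0,"ry": 0,"rz": 0,"fingers": 12},{"dx": 0,"dy": 0,"dz": 0.1,"rx": 0,"ry": 0,"rz": 0,"fingers": 12},{"dx": 0,"dy": 0,"dz": 0.06,"rx": 0,"ry": 0,"rz": 0,"fingers": 12},{"dx": 0,"dy": 0,"dz": 0.05,"rx": 0,"ry": 0,"rz": 0,"fingers": 12},{"dx": 0,"dy": 0,"dz": 0,"rx": 0,"ry": 0,"rz": 0,"fingers": 12},{"dx": 0,"dy": 0,"dz": 0,"rx": 0,"ry": 0,"rz": 0,"fingers": 12}]}}

```text
time_s: 43.28
eef_pos: [648.6, -34.5, 199.5]
orientation: [0.041, 0.999, 0.0, -0.0]
ft_force: [-5.7, 0.8, 7.3]
opening: 16.8
finger_force: 45.0
```

>>> {"fn": "servo_tool", "kwargs": {"moves": [{"dx": 0,"dy": 0,"dz": 0,"rx": 0,"ry": 0,"rz": 0,"fingers": 36},{"dx": 0,"dy": 0,"dz": 0,"rx": 0,"ry": 0,"rz": 0,"fingers": 36},{"dx": 0,"dy": 0,"dz": 0,"rx": 0,"ry": 0,"rz": 0,"fingers": 36},{"dx": 0,"dy": 0,"dz": -0.5,"rx": 0,"ry": 0,"rz": 0,"fingers": 36},{"dx": 0,"dy": 0,"dz": -0.9,"rx": 0,"ry": 0,"rz": 0,"fingers": 36},{"dx": 0,"dy": 0,"dz": -0.9,"rx": 0,"ry": 0,"rz": 0,"fingers": 36},{"dx": 0,"dy": 0,"dz": -0.9,"rx": 0,"ry": 0,"rz": 0,"fingers": 36},{"dx": -0.15,"dy": 0.74,"dz": -0.4,"rx": 0,"ry": 0,"rz": 0,"fingers": 36},{"dx": -0.15,"dy": 0.74,"dz": -0.4,"rx": 0,"ry": 0,"rz": 0,"fingers": 36},{"dx": -0.15,"dy": 0.74,"dz": -0.4,"rx": 0,"ry": 0,"rz": 0,"fingers": 36},{"dx": -0.15,"dy": 0.74,"dz": -0.4,"rx": 0,"ry": 0,"rz": 0,"fingers": 36},{"dx": -0.15,"dy": 0.74,"dz": -0.4,"rx": 0,"ry": 0,"rz": 0,"fingers": 36},{"dx": 0,"dy": 0,"dz": 0,"rx": 0,"ry": 0,"rz": 0,"fingers": 36},{"dx": 0,"dy": 0,"dz": 0,"rx": 0,"ry": 0,"rz": 0,"fingers": 36},{"dx": 0,"dy": 0,"dz": 0,"rx": 0,"ry": 0,"rz": 0,"fingers": 36}]}}

```text
time_s: 44.53
eef_pos: [680.0, 73.5, 352.7]
orientation: [0.041, 0.999, 0.0, -0.001]
ft_force: [0.3, -0.4, -0.4]
opening: 36.0
finger_force: 0.0
```

```bash
python3 -c "
from h import *
np.set_printoptions(precision=1,suppress=True)
info();im=shot('w17');C=wc('w17')
pts=w(RK,[(-133,-118,16),(-133,118,16),(-115,0,45)]);pts=np.r_[pts,w(RK,[(0,y,224) for y in (-112,-56,0,56,112)])]
print('expected tray corners, fin, tips',(proj(C,pts)).tolist())
s=snapshot('scene');cv2.imwrite('pics/scene9.png',s);t=snapshot('top');cv2.imwrite('pics/top9.png',t)
a=cv2.resize(im[0:270,120:520],(480,324)); b=cv2.resize(s[130:310,240:480],(320,240),interpolation=cv2.INTER_CUBIC)
a=cv2.LUT(a,np.clip(np.arange(256)*1.4,0,255).astype(np.uint8))
b2=cv2.resize(s[160:385,150:450],(320,240),interpolation=cv2.INTER_CUBIC)
t2=cv2.resize(t[60:290,180:500],(480,260))
L=np.vstack([a,t2[:260]]);Rr=np.vstack([b,b2,np.zeros((104,320,3),np.uint8)])
cv2.imwrite('pics/final.png',np.hstack([L,Rr]))"
```

```text
t 44.53 tcp [680.   73.5 352.7] yaw -4.67 zaxis [-0.  0. -1.] open 36.0 F [ 0.3 -0.4 -0.4] ff 0.0 q [-0.1  0.3  1.3  0.   1.5 -1.6]
expected tray corners, fin, tips [[223.1864147830952, 31.347686801307518], [409.8063829506546, 31.52390099010303], [316.6518958133662, 43.02442636811827], [173.5987390326526, 164.8498637091844], [245.7380259042591, 164.87722891810378], [317.8333004935912, 164.90457743147007], [389.8846030663004, 164.93190926455756], [461.89197383893594, 164.9592244326217]]
```

View pics/final.png

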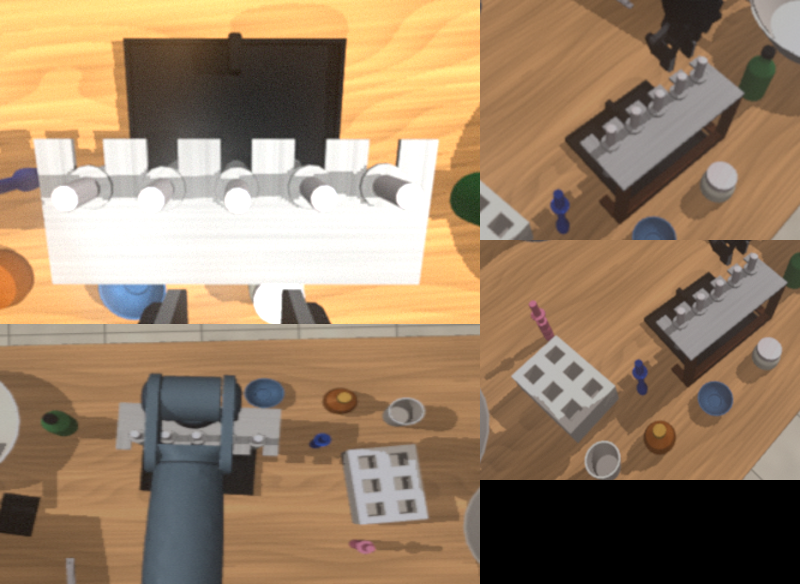

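The last picture shows all five steel wands upright in separate slots, collars on the plate. Their caps lie at wrist pixels (174,167) … (459,162), within 3 px of what I expected. The tray corners are at (225,32) and (408,32), about 1–2 px from the home position. The organiser stands empty and upright, and the bystanders and both decoys are standing where they were.

```bash
python3 -c "
from station import sign_off
print(sign_off())"
```

```text
the job is handed in; nothing more can be done
None
```

The job is handed in: the tray is home against the rear bar with its grip at the front, and all five steel wands hang upright, one in each slot, at about 45 s on the robot's clock.

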